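# Probe the drilled blocks and pass on those bored right through

## Robot

A 7-joint arm with a two-finger parallel gripper is mounted at the origin on a cart in front of the work surface, level with it; the furniture and walls round the work are solid. World frame = base frame: x ahead of the robot, y to its left, z up, the work surface at z = 0. Lengths are in m, angles in rad, forces in N, time in s.
With the tool pointing down it reaches from about 0.425 to 0.925 m from the base axis. Payload 6.8 kg.
Tool frame: the origin (TCP) lies at the very end of the fingers, on their centre line; the grasp point (between the pads) lies 19 mm behind it; z points along the fingers, y is the line along which they close (so a half turn about z gives the same grasp; the last joint's range is limited). The gripper opens to 85 mm and grips with 20 to 120 N. Pads are 22 mm wide; open, the fingers measure 114 mm over their backs; the gripper's body (76 mm by 85 mm) begins 54 mm behind the grasp point. The pads swing forward as they close: fully open they stand 13 mm farther back than shut.
Start: joints at [1.173, 0.477, 0.022, 1.555, -0.011, 1.109, -0.083], TCP at [0.193, -0.647, 0.203] pointing down, gripper open.
Joint ranges: [-2.96, 2.96], [-0.34, 2.1], [-1.41, 1.46], [0.24, 2.44], [-1.37, 4.51], [0.17, 1.92], [-2.96, 2.96]. Speed limits (rad/s): [2.39, 2.39, 3.14, 3.14, 3.14, 3.14, 3.14].

## Interface

Orientations are given as a rotation vector (axis times angle).
In Python, from bench import get_obs, grab_frame, hand_in gives the robot as it stands.
- The arm moves only by the tool drive_tool, never from a script. Its argument "rows" is a list of rows, each an object with "offset": the shift along the tool's x, y, z as a fraction of full scale, a list of three; "rotation": the turn, a rotation vector about the tool's x, y, z as a fraction of full scale, a list of three; "claw": the opening, from 0 (shut) to 1 (fully open). In form: [{"offset": [tx, ty, tz], "rotation": [wx, wy, wz], "claw": claw}, ...]. A call has 1 to 20 rows; each row is the pose to reach, as a shift and turn from the pose commanded when the call began, along the tool's axes at that moment; what a row does not reach only later rows make up. Full scale, the value 1, is 0.15 m for a shift and 2 rad for a turn. A row lasts 1/12 s, in which the tool goes at most 41.7 mm and 7.16 degrees, less where a joint would pass 70% of its speed; a pose out of reach is approached as far as the arm can. A call with a number of a shift or a turn outside -1 to 1 is refused whole. A call with a gripper value outside its range is refused whole. The fingers move at their own pace and stop on an object; "force" is the grip in N (left out, the last holds). Time passes only in rows, so rows that repeat a pose let the fingers close. It gives the time, the measured TCP pose, the force, the opening and the grip force at its end, in the units of the state.
- get_obs(): the state, without advancing time (a new reading comes with each control period).
- grab_frame(name): name is "side" or "top"; returns a dict with "frame" (400x640x3 uint8, red, green, blue), "z_map" (400x640 float32, m along the optical axis (not along the pixel's ray), 0 where there is no reading), "vfov" (degrees; the focal length in pixels is half the picture's height over the tangent of half this angle, whatever the lens; pixels are square), "cx", "cy" (the principal point, pixels), "D" ([k1, k2, p1, p2, k3] as OpenCV has them; the pictures are not rectified), "R" (3x3) and "t" (3): a world point X has camera coordinates R X + t. Camera axes: x right, y down, z forward; pixel columns grow to the right and rows downward; lengths in m; the calibration is good to about 2 mm. A picture is of the moment at which its call begins.
- hand_in(): hands the job in; it is judged then, once.
The state is a dict: "clock": time; "joints": joint angles; "qvel": joint speeds; "tau": joint torques, N m; "tcp_pos": TCP position; "orientation": TCP orientation; "contact_force": force on the tool from outside, world axes, zero at the start; "moment": the same for the moment, N m; "grip_width": finger opening in m; "gripper_force": force on a finger pad.
Only numpy, scipy, OpenCV 4.12 (cv2) and the standard library are available. Lean on these libraries where they do the work, as an engineer would, in place of code of your own. Each camera call takes 0.05 s, during which the arm holds its last target. There are 200 camera calls.

## Task

Four drilled steel blocks wait at the near end of the sorting rack; some are bored right through, the others are blind, and only feeling down each bore with the gauge pin from the stand tells which. Probe them, slide every block with a through bore fully home to the far end of its lane and leave the blind ones at the near end. Finish with the pin standing fully down in its stand again, and leave the bottle and the tin alone.

Things in the scene. Friction and masses are not known exactly. Their poses are not given: they have to be found in the camera images.
- rack: fixed low sorting rack, aluminium base 160 x 220 mm (x by y), origin at the centre of its underside on the bench; +x points to its far end (turned up to 20 degrees). Four lanes along x, 52 mm apart, each with one captive steel block 58 x 42 x 58 mm high (top 66 mm above the bench) that slides along x only. Low rails between; dark 23 mm high stop bars close the near and far ends
- stand: fixed upright holder for the gauge pin: grey block 70 x 70 x 76 mm high on a 90 x 90 x 4 mm foot, origin at the centre of its underside; a vertical 13 mm hole with a 3 mm chamfer goes down its middle, 72 mm deep, to the foot plate. (On the robot's far right a winding machine over 0.3 m high fills x above 0.38, y below -0.38: back the arm out round it first)
- stand_mouth (a point): centre of the mouth of the stand's hole, 76 mm above the bench
- gauge_pin: loose gauge pin, 124 mm long, 0.09 kg, upright in the stand at the start, tip 4 mm above the bench. Origin at its lower tip, z up along it. Steel shank 10 mm thick, 72 mm long, tapered tip; collar 24 mm wide at 72 to 76 mm above the tip; black square handle 18 x 18 mm at 76 to 122 mm, flats along the pin's x and y: hold it there, e.g. 104 mm above the tip
- glue_bottle: bystander: yellow glue bottle, 39 mm across, 108 mm high, standing; origin at its underside
- flux_tin: bystander: low round green tin, 57 mm across, 22 mm high; origin at its underside
- station_1 (a point): fixed to the rack, axes as the rack's: mouth centre, at the block's top, of the bore of lane 1's block when at the near stop (rack y +78 mm; lane 1 leftmost). Vertical 14 mm bore, 3 mm chamfer, hidden by a black dust plug 2 mm down that springs back (0.6 to 1.8 N). Through: the pin's tip goes 52 mm below the top. Blind: hard stop 18 to 36 mm down
- station_2 (a point): fixed to the rack, axes as the rack's: mouth centre, at the block's top, of the bore of lane 2's block when at the near stop (rack y +26 mm; lane 1 leftmost). Vertical 14 mm bore, 3 mm chamfer, hidden by a black dust plug 2 mm down that springs back (0.6 to 1.8 N). Through: the pin's tip goes 52 mm below the top. Blind: hard stop 18 to 36 mm down
- station_3 (a point): fixed to the rack, axes as the rack's: mouth centre, at the block's top, of the bore of lane 3's block when at the near stop (rack y -26 mm; lane 1 leftmost). Vertical 14 mm bore, 3 mm chamfer, hidden by a black dust plug 2 mm down that springs back (0.6 to 1.8 N). Through: the pin's tip goes 52 mm below the top. Blind: hard stop 18 to 36 mm down
- station_4 (a point): fixed to the rack, axes as the rack's: mouth centre, at the block's top, of the bore of lane 4's block when at the near stop (rack y -78 mm; lane 1 leftmost). Vertical 14 mm bore, 3 mm chamfer, hidden by a black dust plug 2 mm down that springs back (0.6 to 1.8 N). Through: the pin's tip goes 52 mm below the top. Blind: hard stop 18 to 36 mm down
- block_p (a joint): travel in m of one of the four blocks: 0 at the near stop (start), 0.070 at the far stop; sticky (about 3 N to move), damped, stays where left; may be dragged by the pin in its bore. The letters follow no order of the lanes: which letter is in which lane changes from start to start. At least one block is through and one blind
- block_q (a joint): travel in m of one of the four blocks: 0 at the near stop (start), 0.070 at the far stop; sticky (about 3 N to move), damped, stays where left; may be dragged by the pin in its bore. The letters follow no order of the lanes: which letter is in which lane changes from start to start. At least one block is through and one blind
- block_r (a joint): travel in m of one of the four blocks: 0 at the near stop (start), 0.070 at the far stop; sticky (about 3 N to move), damped, stays where left; may be dragged by the pin in its bore. The letters follow no order of the lanes: which letter is in which lane changes from start to start. At least one block is through and one blind
- block_s (a joint): travel in m of one of the four blocks: 0 at the near stop (start), 0.070 at the far stop; sticky (about 3 N to move), damped, stays where left; may be dragged by the pin in its bore. The letters follow no order of the lanes: which letter is in which lane changes from start to start. At least one block is through and one blind
There are look-alikes about, which are no part of the job. What is meant by the gauge_pin is not orange, purple or white, and is the larger of those in its own colour.

How it is judged:
By the outcome, as a careful person would: the job done as asked, in the order asked, and still so for the second after the job is handed in, with the robot touching nothing.
It also fails if it takes over 67 s, if anything falls off the work surface, if the arm or the gripper's body presses on something with over 40 N, if the wrist force passes 120 N, or if a joint passes its speed limit or range.

## Working session

There is one attempt and no reset: what is moved stays moved. The work goes in short steps, Python scripts to look and compute and a tool call to move; the robot and the scene stay as the last step left them, time stands still between calls to the robot, and variables do not carry over. Pictures are saved under pics/ and viewed, at most 10 in all, crops included, and the job is handed in when it is done.

Besides the shell and the picture viewer there is one more tool, called after ">>>" as name(argument=value, ...), one argument or row to a line, values as JSON. drive_tool: Moves the arm, as the interface text tells. Its arguments: {"type":"object","properties":{"rows":{"type":"array","items":{"type":"object","properties":{"offset":{"type":"array","items":{"type":"number"}},"rotation":{"type":"array","items":{"type":"number"}},"claw":{"type":"number"}}}},"force":{"type":"number"}},"required":["rows"]}

```bash
ls; mkdir -p pics; cat > h.py <<'E'
import numpy as np,cv2
from bench import get_obs,grab_frame
def K(g):
    f=200/np.tan(np.radians(g['vfov'])/2); return np.array([[f,0,g['cx']],[0,f,g['cy']],[0,0,1.]])
def cloud(g):
    v,u=np.mgrid[0:400,0:640]; p=np.stack([u,v],-1).reshape(-1,1,2).astype(np.float64)
    n=cv2.undistortPoints(p,K(g),np.array(g['D'],float)).reshape(400,640,2)
    z=g['z_map'][...,None]; c=np.concatenate([n*z,z],-1)
    w=(c-np.array(g['t']))@np.array(g['R']); w[g['z_map']==0]=np.nan; return w
def atz(g,uv,h):
    n=cv2.undistortPoints(np.array(uv,float).reshape(-1,1,2),K(g),np.array(g['D'],float)).reshape(-1,2)
    R=np.array(g['R']);C=-R.T@np.array(g['t']); d=np.c_[n,np.ones(len(n))]@R
    return C+d*((h-C[2])/d[:,2])[:,None]
def proj(g,X):
    return cv2.projectPoints(np.array(X,float).reshape(-1,1,3),cv2.Rodrigues(np.array(g['R']))[0],np.array(g['t'],float),K(g),np.array(g['D'],float))[0].reshape(-1,2)
E
python3 - <<'E'
from h import *
o=get_obs();print(o)
for n in('top','side'):
    g=grab_frame(n);cv2.imwrite(f'pics/{n}0.png',g['frame'][...,::-1]);np.save(n+'0.npy',g,allow_pickle=True)
    print(n,-np.array(g['R']).T@g['t'],g['vfov'],g['D'])
E
```

```text
pics
{'clock': 0.0, 'joints': array([ 1.17291634,  0.47778944,  0.02235798,  1.55646671, -0.01152557,
        1.10929003, -0.0830766 ]), 'qvel': array([-3.58661051e-04, -9.48358387e-04, -7.31092935e-04, -5.32139859e-04,
       -3.72752982e-05, -1.09297911e-03,  1.15330761e-03]), 'tau': array([-1.73282137e-04, -5.96441174e+01,  1.60821129e+00, -2.81191742e+01,
        1.24190966e-02,  9.27463872e-03, -2.79118893e-06]), 'tcp_pos': array([ 0.19266787, -0.64624088,  0.20152682]), 'orientation': array([-3.10690441e+00, -4.53363456e-01,  6.00975880e-04]), 'contact_force': array([0.22048917, 0.21615631, 0.75290043]), 'moment': array([-0.05942308, -0.0032841 , -0.00970778]), 'gripper_force': 0.0, 'grip_width': 0.08543688068517773}
top [0.40777441 0.17149443 0.93557922] 57.18923003964568 [-0.01453426  0.          0.          0.          0.        ]
side [0.15881521 0.79212199 0.63728604] 53.489687544820605 [-0.08743542  0.          0.          0.          0.        ]
```

View pics/top0.png

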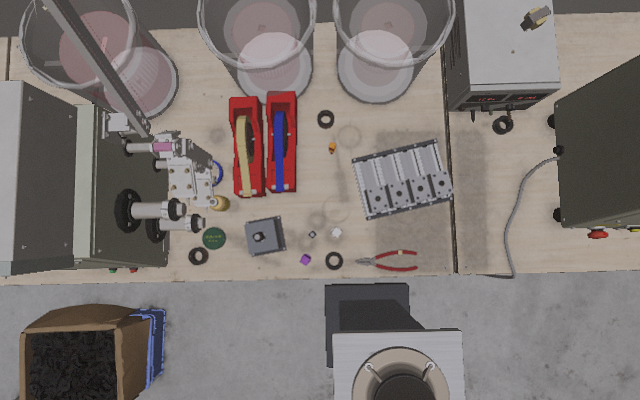

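View pics/side0.png

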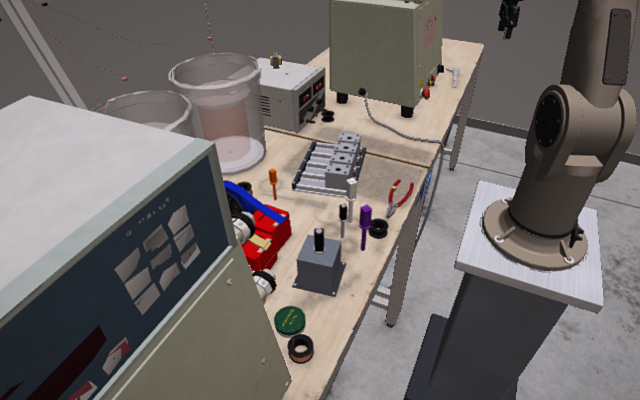

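The top view shows the stand with its pin at about (262,237), the rack at about (402,178) with its blocks at the near end (the bottom side), the tin at (213,238) and the bottle at (219,203). The side view shows the black-handled pin in the stand at (319,240), with a smaller black look-alike near (343,215).

```bash
python3 - <<'E'
from h import *
g=np.load('top0.npy',allow_pickle=True).item(); w=cloud(g)
c=g['frame'][...,::-1][130:225,340:465]; cv2.imwrite('pics/rackcrop.png',cv2.resize(c,None,fx=6,fy=6,interpolation=cv2.INTER_CUBIC))
v,u=np.mgrid[0:400,0:640]
def rect(m,name):
    p=w[m][:,:2].astype(np.float32); r=cv2.minAreaRect(p*1000); print(name,m.sum(),np.round(r[0],1),np.round(r[1],1),round(r[2],2),'med z',np.median(w[m][:,2]))
reg=(u>340)&(u<465)&(v>130)&(v<225)
rect(reg&(w[...,2]>.06)&(w[...,2]<.072),'blocks')
rect(reg&(w[...,2]>.004)&(w[...,2]<.03),'rack low')
rs=(u>235)&(u<295)&(v>205)&(v<265)
rect(rs&(w[...,2]>.07)&(w[...,2]<.082),'standtop')
rect(rs&(w[...,2]>.11),'handle'); print(w[rs][:,2].max())
s=np.load('side0.npy',allow_pickle=True).item(); ws=cloud(s)
rs2=(np.arange(640)[None]>290)&(np.arange(640)[None]<350)&(np.arange(400)[:,None]>220)&(np.arange(400)[:,None]<300)
p=ws[rs2&(ws[...,2]>.09)]; print('side handle',p.min(0),p.max(0),p.mean(0))
q=ws[rs2&(abs(ws[...,2]-.076)<.004)][:,:2]; r=cv2.minAreaRect(q.astype(np.float32)*1000);print('side stand',r)
# bottle, heights
for n,(a,b,cc,d) in dict(bottle=(205,235,190,215),tin=(200,228,225,250),reds=(225,300,90,200),jarR=(335,455,0,105)).items():
    m=(u>a)&(u<b)&(v>cc)&(v<d)&(w[...,2]>.015); print(n,np.nanmin(w[m],0),np.nanmax(w[m],0))
E
```

```text
blocks 1801 [493.6 -33.1] [ 58.2 199.3] 11.9 med z 0.06643227247463207
rack low 4010 [535.  -32.4] [313.5 239.8] 88.11 med z 0.00932117032090593
standtop 810 [395.1 318.9] [70.  70.3] 9.38 med z 0.07671618959415674
handle 77 [395.  318.5] [17.4 17.7] 26.66 med z 0.12629572456000918
nan
side handle [0.38352232 0.30803657 0.09031262] [0.40536141 0.33309414 0.13078448] [0.39256576 0.32624517 0.11457297]
side stand ((395.3302001953125, 321.15203857421875), (70.77692413330078, 73.31109619140625), 9.198424339294434)
bottle [0.45611358 0.38404696 0.01511532] [0.50736588 0.46260784 0.10808303]
tin [0.36665566 0.41967005 0.01506797] [0.42273545 0.47941514 0.12859369]
reds [0.48955443 0.22379369 0.01501624] [0.76891833 0.41541793 0.13121032]
jarR [ 0.7023181  -0.15795408  0.01502082] [0.91695516 0.13696801 0.26928202]
```

View pics/rackcrop.png

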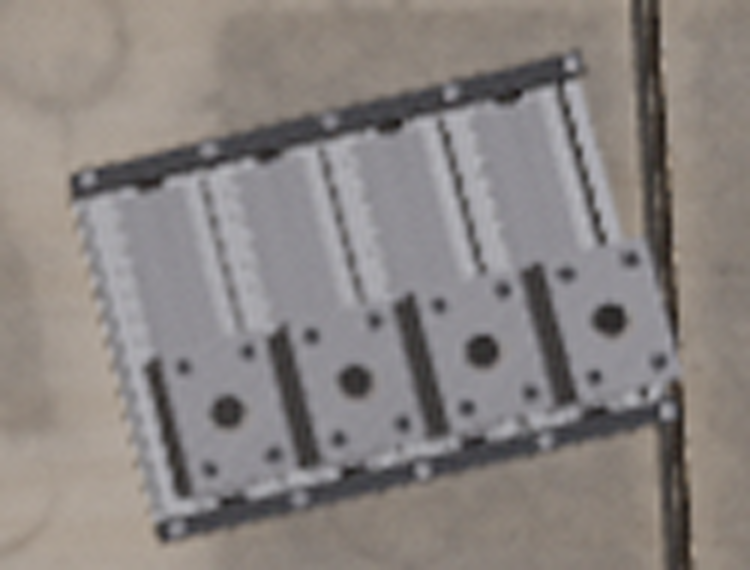

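>>> drive_tool(
  rows=[
    {"offset": [0, -0.25, -0.2], "rotation": [0, 0, 0], "claw": 0.6},
    {"offset": [0, -0.5, -0.4], "rotation": [0, 0, 0], "claw": 0.6},
    {"offset": [0, -0.75, -0.4], "rotation": [0, 0, 0], "claw": 0.6},
    {"offset": [0, -1, -0.4], "rotation": [0, 0, 0], "claw": 0.6},
    {"offset": [0, -1, -0.4], "rotation": [0, 0, 0], "claw": 0.6},
  ],
)

```text
clock: 0.52
tcp_pos: [0.1471, -0.4958, 0.2615]
orientation: [-3.103, -0.452, 0.002]
contact_force: [0.5, 0.7, -1.5]
grip_width: 0.0509
gripper_force: 0.0
```

```bash
cat >> h.py <<'E'
from scipy.spatial.transform import Rotation as Ro
def go(target,yaw_deg=None):
    "fractions for a shift to target and a yaw from the measured pose"
    o=get_obs();R=Ro.from_rotvec(o['orientation']).as_matrix()
    d=R.T@(np.array(target)-o['tcp_pos'])/0.15
    r=[0,0,0]
    if yaw_deg is not None:
        c,s=np.cos(np.radians(yaw_deg)),np.sin(np.radians(yaw_deg))
        Rt=np.array([[c,s,0],[s,-c,0],[0,0,-1.]])
        r=Ro.from_matrix(R.T@Rt).as_rotvec()/2
    print('pos',o['tcp_pos'].round(4),'yaw',np.degrees(np.arctan2(R[1,0],R[0,0])).round(1),'R z',R[:,2].round(4),'F',o['contact_force'].round(2),'clock',o['clock'])
    print('offset',d.round(3),'rotation',np.round(r,3))
E
python3 - <<'E'
from h import *
g=np.load('top0.npy',allow_pickle=True).item(); s=np.load('side0.npy',allow_pickle=True).item()
uv=np.array([(228,412),(356,380),(483,350),(610,320)])
uv=(uv+.5)/6-.5+[340,130]
f=g['frame'].astype(int).sum(2)
for i in range(4):
    x,y=uv[i].round().astype(int); sub=f[y-3:y+4,x-3:x+4]; wt=np.clip(sub.max()*.8-sub,0,None)
    yy,xx=np.mgrid[y-3:y+4,x-3:x+4]; uv[i]=[(wt*xx).sum()/wt.sum(),(wt*yy).sum()/wt.sum()]
P=atz(g,uv,.065); print(P.round(4))
d=np.diff(P[:,:2],axis=0);print(np.linalg.norm(d,axis=1),np.degrees(np.arctan2(d[:,0],-d[:,1])))
w=cloud(g);v,u=np.mgrid[0:400,0:640]
m=(u>340)&(u<465)&(v>130)&(v<225)&(abs(w[...,2]-.0664)<.004)
print('all',cv2.minAreaRect((w[m][:,:2]*1000).astype(np.float32)))
ws=cloud(s)
m=(u>290)&(u<350)&(v>215)&(v<300)
p=ws[m&(ws[...,2]>.085)&(ws[...,2]<.122)]; print(len(p), cv2.minAreaRect((p[:,:2]*1000).astype(np.float32)))
for a in range(0,90,10):
    c=np.array([np.cos(np.radians(a)),np.sin(np.radians(a))]); print(a,np.ptp(p[:,:2]@c).round(4),end=' ')
a=cv2.resize(s['frame'][215:305,285:350,::-1],None,fx=6,fy=6,interpolation=cv2.INTER_CUBIC)
b=cv2.resize(g['frame'][205:265,235:295,::-1],None,fx=6,fy=6,interpolation=cv2.INTER_CUBIC)
c=np.zeros((540,750,3),np.uint8);c[:,:390]=a;c[:360,390:]=b;cv2.imwrite('pics/handle.png',c)
go([.15,-.4,.3],30)
E
```

```text
[[ 0.4781  0.0426  0.065 ]
 [ 0.4888 -0.0082  0.065 ]
 [ 0.4993 -0.0589  0.065 ]
 [ 0.5103 -0.1097  0.065 ]]
[0.0519135  0.05177625 0.05198072] [11.89701031 11.73525539 12.19203815]
all ((493.55499267578125, -33.08021545410156), (58.1861457824707, 199.34906005859375), 11.899377822875977)
126 ((391.11865234375, 327.9997253417969), (17.1246337890625, 4.825375080108643), 28.811925888061523)
0 0.016 10 0.0168 20 0.017 30 0.0171 40 0.017 50 0.0165 60 0.0155 70 0.014 80 0.0125 pos [ 0.1471 -0.4958  0.2615] yaw 16.6 R z [-0.0023  0.0059 -1.    ] F [ 0.51  0.68 -1.45] clock 0.5167
offset [ 0.201 -0.608 -0.253] rotation [-0.003 -0.    -0.117]
```

View pics/handle.png

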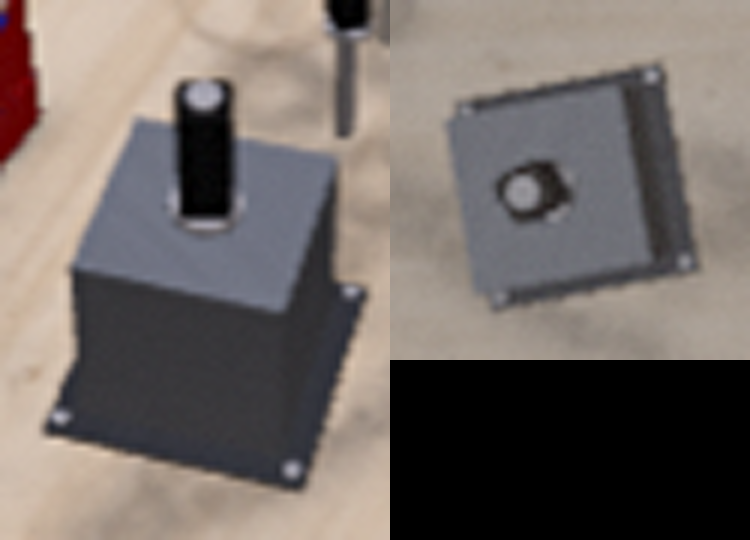

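The handle's flats are turned about 28°; the rack is at yaw 11.9° and its bores lie 52 mm apart.

>>> drive_tool(
  rows=[
    {"offset": [0.15, -0.22, -0.2], "rotation": [0, 0, 0], "claw": 0.6},
    {"offset": [0.29, -0.44, -0.25], "rotation": [0, 0, -0.04], "claw": 0.6},
    {"offset": [0.5, -0.53, -0.25], "rotation": [0, 0, -0.08], "claw": 0.6},
    {"offset": [0.73, -0.61, -0.25], "rotation": [0, 0, -0.13], "claw": 0.6},
    {"offset": [0.96, -0.69, -0.25], "rotation": [0, 0, -0.18], "claw": 0.6},
    {"offset": [0.96, -0.69, -0.25], "rotation": [0, 0, -0.2], "claw": 0.6},
  ],
)

```text
clock: 1.02
tcp_pos: [0.2644, -0.358, 0.3002]
orientation: [-2.948, -1.084, -0.004]
contact_force: [0.1, 0.4, -0.5]
grip_width: 0.0513
gripper_force: 0.0
```

```bash
python3 -c "
from h import *
go([.36,-.26,.3],65);go([.30,-.31,.3],50)"
```

```text
pos [ 0.2644 -0.358   0.3002] yaw 40.4 R z [ 0.0023  0.001  -1.    ] F [ 0.13  0.38 -0.48] clock 1.0167
offset [ 0.909 -0.084  0.004] rotation [ 0.001 -0.001 -0.215]
pos [ 0.2644 -0.358   0.3002] yaw 40.4 R z [ 0.0023  0.001  -1.    ] F [ 0.13  0.38 -0.48] clock 1.0167
offset [ 0.388 -0.09   0.003] rotation [ 0.    -0.001 -0.084]
```

>>> drive_tool(
  rows=[
    {"offset": [0.2, -0.07, 0], "rotation": [0, 0, -0.04], "claw": 0.6},
    {"offset": [0.4, -0.1, 0], "rotation": [0, 0, -0.09], "claw": 0.6},
    {"offset": [0.65, -0.09, 0], "rotation": [0, 0, -0.15], "claw": 0.6},
    {"offset": [0.91, -0.08, 0], "rotation": [0, 0, -0.2], "claw": 0.6},
    {"offset": [0.91, -0.08, 0], "rotation": [0, 0, -0.215], "claw": 0.6},
  ],
)

```text
clock: 1.43
tcp_pos: [0.3617, -0.2611, 0.3002]
orientation: [-2.649, -1.688, -0.005]
contact_force: [0.2, -0.6, 0.7]
grip_width: 0.051
gripper_force: 0.0
```

>>> drive_tool(
  rows=[
    {"offset": [0.25, 0.02, 0], "rotation": [0, 0, -0.05], "claw": 0.6},
    {"offset": [0.5, 0.04, 0], "rotation": [0, 0, -0.1], "claw": 0.6},
    {"offset": [0.75, 0.05, 0], "rotation": [0, 0, -0.15], "claw": 0.6},
    {"offset": [0.98, 0.06, 0], "rotation": [0, 0, -0.175], "claw": 0.6},
    {"offset": [0.98, 0.06, 0], "rotation": [0, 0, -0.175], "claw": 0.6},
  ],
)

```text
clock: 1.85
tcp_pos: [0.4311, -0.1313, 0.3002]
orientation: [-2.317, -2.12, -0.005]
contact_force: [-0.0, -0.2, -0.1]
grip_width: 0.0512
gripper_force: 0.0
```

```bash
python3 -c "
from h import *
go([.44,.01,.26],102)"
```

```text
pos [ 0.4311 -0.1313  0.3002] yaw 84.9 R z [ 0.0016  0.0025 -1.    ] F [-0.03 -0.19 -0.11] clock 1.85
offset [ 0.943 -0.025  0.27 ] rotation [ 0.001 -0.001 -0.149]
```

>>> drive_tool(
  rows=[
    {"offset": [0.25, -0.01, 0.1], "rotation": [0, 0, -0.05], "claw": 0.6},
    {"offset": [0.5, -0.02, 0.2], "rotation": [0, 0, -0.1], "claw": 0.6},
    {"offset": [0.75, -0.02, 0.25], "rotation": [0, 0, -0.149], "claw": 0.6},
    {"offset": [0.94, -0.02, 0.27], "rotation": [0, 0, -0.149], "claw": 0.6},
    {"offset": [0.94, -0.02, 0.27], "rotation": [0, 0, -0.149], "claw": 0.6},
  ],
)

```text
clock: 2.27
tcp_pos: [0.4391, 0.0083, 0.2589]
orientation: [-1.98, -2.436, -0.002]
contact_force: [0.2, -0.7, 0.4]
grip_width: 0.0513
gripper_force: 0.0
```

>>> drive_tool(
  rows=[
    {"offset": [0.25, 0.02, 0], "rotation": [0, 0, -0.05], "claw": 0.6},
    {"offset": [0.5, 0.04, 0], "rotation": [0, 0, -0.1], "claw": 0.6},
    {"offset": [0.75, 0.05, 0], "rotation": [0, 0, -0.135], "claw": 0.6},
    {"offset": [0.97, 0.07, 0], "rotation": [0, 0, -0.135], "claw": 0.6},
    {"offset": [0.97, 0.07, 0], "rotation": [0, 0, -0.135], "claw": 0.6},
  ],
)

```text
clock: 2.68
tcp_pos: [0.4201, 0.1533, 0.2601]
orientation: [-1.636, -2.681, -0.005]
contact_force: [-0.2, 0.2, 0.1]
grip_width: 0.0512
gripper_force: 0.0
```

```bash
python3 -c "
from h import *
go([.41,.27,.22],117.5)"
```

```text
pos [0.4201 0.1533 0.2601] yaw 117.2 R z [ 8.0e-04  3.1e-03 -1.0e+00] F [-0.24  0.22  0.05] clock 2.6833
offset [0.722 0.295 0.27 ] rotation [ 0.001 -0.001 -0.002]
```

>>> drive_tool(
  rows=[
    {"offset": [0.24, 0.1, 0.07], "rotation": [0, 0, 0], "claw": 0.6},
    {"offset": [0.48, 0.2, 0.14], "rotation": [0, 0, 0], "claw": 0.6},
    {"offset": [0.722, 0.295, 0.27], "rotation": [0, 0, 0], "claw": 0.6},
    {"offset": [0.722, 0.295, 0.27], "rotation": [0, 0, 0], "claw": 0.6},
    {"offset": [0.722, 0.295, 0.27], "rotation": [0, 0, 0], "claw": 0.6},
  ],
)

```text
clock: 3.1
tcp_pos: [0.4108, 0.265, 0.2177]
orientation: [-1.64, -2.676, 0.003]
contact_force: [-0.2, -0.6, 0.1]
grip_width: 0.0513
gripper_force: 0.0
```

```bash
python3 -c "
from h import *
go([.395,.319,.14],117.5);go([.395,.319,.089],117.5)"
```

```text
pos [0.4108 0.265  0.2177] yaw 117.0 R z [-0.0032  0.     -1.    ] F [-0.2  -0.61  0.08] clock 3.1
offset [0.368 0.071 0.519] rotation [-0.001 -0.001 -0.004]
pos [0.4108 0.265  0.2177] yaw 117.0 R z [-0.0032  0.     -1.    ] F [-0.2  -0.61  0.08] clock 3.1
offset [0.367 0.072 0.859] rotation [-0.001 -0.001 -0.004]
```

>>> drive_tool(
  rows=[
    {"offset": [0.3, 0.08, 0.1], "rotation": [0, 0, 0], "claw": 0.6},
    {"offset": [0.34, 0.08, 0.3], "rotation": [0, 0, 0], "claw": 0.6},
    {"offset": [0.34, 0.08, 0.5], "rotation": [0, 0, 0], "claw": 0.6},
    {"offset": [0.34, 0.08, 0.5], "rotation": [0, 0, 0], "claw": 0.6},
    {"offset": [0.34, 0.08, 0.5], "rotation": [0, 0, 0], "claw": 0.6},
    {"offset": [0.34, 0.08, 0.5], "rotation": [0, 0, 0], "claw": 0.6},
  ],
)

```text
clock: 3.6
tcp_pos: [0.4014, 0.3137, 0.1454]
orientation: [1.65, 2.672, 0.001]
contact_force: [0.1, 1.5, 0.0]
grip_width: 0.0509
gripper_force: 0.0
```

```bash
python3 -c "
from h import *
go([.395,.319,.089],117.5)"
```

```text
pos [0.4014 0.3137 0.1454] yaw 116.6 R z [ 1.4e-03  1.0e-04 -1.0e+00] F [0.09 1.54 0.02] clock 3.6
offset [ 0.051 -0.023  0.376] rotation [ 0.001  0.    -0.008]
```

>>> drive_tool(
  rows=[
    {"offset": [0.05, -0.023, 0.0], "rotation": [0, 0, -0.008], "claw": 0.6},
    {"offset": [0.05, -0.023, 0.15], "rotation": [0, 0, -0.008], "claw": 0.6},
    {"offset": [0.05, -0.023, 0.3], "rotation": [0, 0, -0.008], "claw": 0.6},
    {"offset": [0.05, -0.023, 0.376], "rotation": [0, 0, -0.008], "claw": 0.6},
    {"offset": [0.05, -0.023, 0.376], "rotation": [0, 0, -0.008], "claw": 0.6},
    {"offset": [0.05, -0.023, 0.376], "rotation": [0, 0, -0.008], "claw": 0.6},
  ],
)

```text
clock: 4.1
tcp_pos: [0.3936, 0.32, 0.0884]
orientation: [1.626, 2.688, 0.001]
contact_force: [-0.3, 2.0, -0.0]
grip_width: 0.051
gripper_force: 0.0
```

```bash
python3 -c "
from h import *
go([.395,.319,.089],117.5)
g=grab_frame('side');cv2.imwrite('pics/grasp.png',cv2.resize(g['frame'][150:320,260:420,::-1],None,fx=3.5,fy=3.5))
go([.395,.319,.089],117.5)"
```

```text
pos [0.3936 0.32   0.0884] yaw 117.7 R z [ 3.e-04  2.e-04 -1.e+00] F [-0.35  1.99 -0.04] clock 4.1
offset [-0.01   0.005 -0.004] rotation [ 0.    -0.     0.001]
pos [0.394  0.3204 0.0889] yaw 117.7 R z [ 0.0013  0.001  -1.    ] F [ 0.23  0.8  -0.61] clock 4.15
offset [-0.012  0.002 -0.001] rotation [ 0.001 -0.     0.002]
```

View pics/grasp.png

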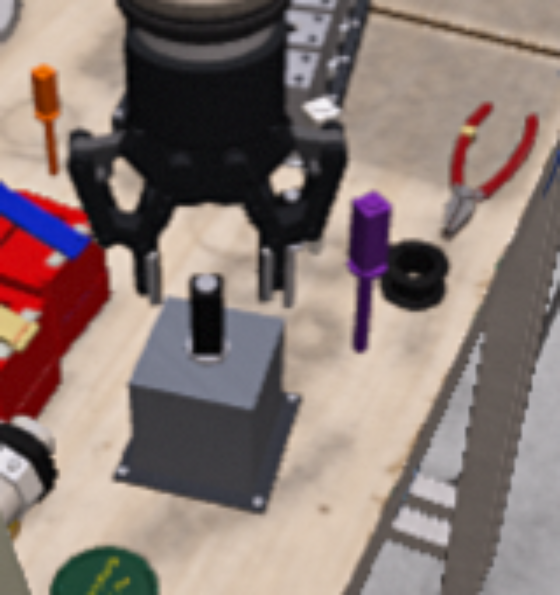

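The fingers straddle the handle in the side view: fingertips at about (302,236) and (340,236), handle top at (319,230). I'm checking the height by projecting the TCP.

```bash
python3 -c "
from h import *
s=np.load('side0.npy',allow_pickle=True).item();g=np.load('top0.npy',allow_pickle=True).item()
print(proj(s,[[.394,.3204,.089],[.394,.3204,.1],[.395,.319,.126],[.395,.319,.08]]))
d=get_obs();R=Ro.from_rotvec(d['orientation']).as_matrix()
p=d['tcp_pos'];print(proj(s,[p+R[:,1]*.0255,p-R[:,1]*.0255,p+R[:,1]*.0255+[0,0,.01],p-R[:,1]*.0255+[0,0,.01]]))
"
```

```text
[[319.87051077 245.21419612]
 [319.79017141 241.16856593]
 [319.43497819 230.64807242]
 [319.78205412 247.82616302]]
[[306.52442689 245.70726361]
 [333.22456205 244.81907207]
 [306.33396384 242.0360811 ]
 [333.26905882 241.1430955 ]]
```

```bash
python3 -c "
from h import *
g=grab_frame('side');w=cloud(g)
v,u=np.mgrid[0:400,0:640]
for a,b in((290,311),(329,350)):
    m=(u>a)&(u<b)&(v>215)&(v<250)&(w[...,2]>.085)&(w[...,1]>.27)&(w[...,1]<.37)
    p=w[m];print(len(p),p.min(0).round(4),p.max(0).round(4));i=p[:,2].argsort()[:6];print(p[i].round(4))
"
```

```text
181 [0.4104 0.3337 0.1261] [0.4326 0.3564 0.1771]
[[0.4144 0.3436 0.1261]
 [0.4128 0.3428 0.1261]
 [0.4156 0.3452 0.127 ]
 [0.4142 0.3437 0.1288]
 [0.4154 0.3453 0.1298]
 [0.4121 0.3439 0.1299]]
168 [0.3416 0.3048 0.1254] [0.3697 0.32   0.1749]
[[0.3628 0.3161 0.1254]
 [0.3641 0.3177 0.1264]
 [0.3607 0.3163 0.1265]
 [0.3657 0.3186 0.1266]
 [0.3614 0.3147 0.1274]
 [0.363  0.3157 0.1276]]
```

>>> drive_tool(
  rows=[
    {"offset": [0, 0, 0], "rotation": [0, 0, 0], "claw": 0.1},
    {"offset": [0, 0, 0], "rotation": [0, 0, 0], "claw": 0.1},
    {"offset": [0, 0, 0], "rotation": [0, 0, 0], "claw": 0.1},
    {"offset": [0, 0, 0], "rotation": [0, 0, 0], "claw": 0.1},
    {"offset": [0, 0, 0], "rotation": [0, 0, 0], "claw": 0.1},
    {"offset": [0, 0, 0], "rotation": [0, 0, 0], "claw": 0.1},
  ],
  force=20,
)

```text
clock: 4.7
tcp_pos: [0.394, 0.3203, 0.0883]
orientation: [1.625, 2.688, 0.002]
contact_force: [0.3, -0.1, 6.7]
grip_width: 0.0168
gripper_force: 23.8
```

```bash
python3 -c "
from h import *
go([.395,.319,.089],117.5)
g=grab_frame('side');cv2.imwrite('pics/grasp2.png',cv2.resize(g['frame'][150:320,260:420,::-1],None,fx=3.5,fy=3.5))
w=cloud(g);v,u=np.mgrid[0:400,0:640]
for c in range(306,336,3):
    print(c,[tuple((w[r,c]*1000).round()) for r in range(224,252,4)])
"
```

```text
pos [0.394  0.3203 0.0883] yaw 117.7 R z [ 1.3e-03  9.0e-04 -1.0e+00] F [ 0.32 -0.14  6.67] clock 4.7
offset [-0.011  0.002 -0.005] rotation [ 0.001 -0.     0.001]
306 [(np.float64(490.0), np.float64(198.0), np.float64(3.0)), (np.float64(485.0), np.float64(208.0), np.float64(0.0)), (np.float64(478.0), np.float64(221.0), np.float64(2.0)), (np.float64(473.0), np.float64(232.0), np.float64(1.0)), (np.float64(430.0), np.float64(309.0), np.float64(77.0)), (np.float64(425.0), np.float64(319.0), np.float64(77.0)), (np.float64(420.0), np.float64(329.0), np.float64(78.0))]
309 [(np.float64(407.0), np.float64(337.0), np.float64(154.0)), (np.float64(408.0), np.float64(335.0), np.float64(142.0)), (np.float64(408.0), np.float64(336.0), np.float64(132.0)), (np.float64(430.0), np.float64(296.0), np.float64(76.0)), (np.float64(426.0), np.float64(305.0), np.float64(75.0)), (np.float64(420.0), np.float64(316.0), np.float64(77.0)), (np.float64(416.0), np.float64(324.0), np.float64(75.0))]
312 [(np.float64(401.0), np.float64(336.0), np.float64(155.0)), (np.float64(401.0), np.float64(337.0), np.float64(1
[... 2490 characters left out ...]
)), (np.float64(373.0), np.float64(319.0), np.float64(131.0)), (np.float64(423.0), np.float64(209.0), np.float64(2.0)), (np.float64(388.0), np.float64(288.0), np.float64(76.0)), (np.float64(382.0), np.float64(299.0), np.float64(77.0)), (np.float64(378.0), np.float64(310.0), np.float64(78.0))]
333 [(np.float64(433.0), np.float64(172.0), np.float64(3.0)), (np.float64(428.0), np.float64(182.0), np.float64(0.0)), (np.float64(423.0), np.float64(194.0), np.float64(1.0)), (np.float64(417.0), np.float64(206.0), np.float64(1.0)), (np.float64(382.0), np.float64(286.0), np.float64(77.0)), (np.float64(378.0), np.float64(295.0), np.float64(76.0)), (np.float64(373.0), np.float64(306.0), np.float64(76.0))]
```

View pics/grasp2.png

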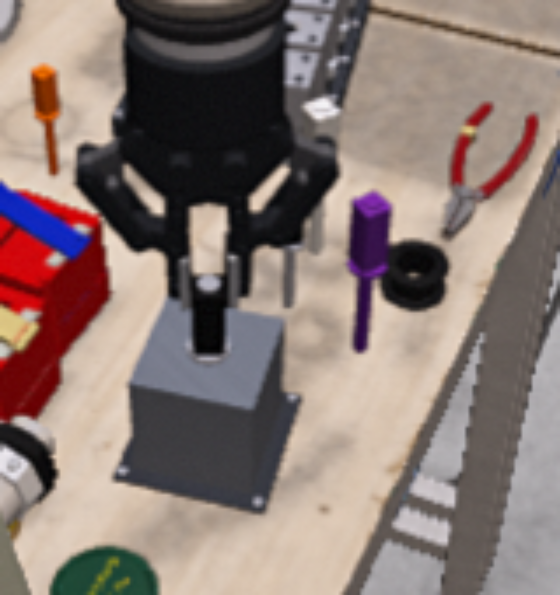

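The fingers are shut on only the top ~4 mm of the handle, so the true fingertips sit about 30 mm above the reported TCP. I'll open, go lower and regrip.

>>> drive_tool(
  rows=[
    {"offset": [0, 0, 0], "rotation": [0, 0, 0], "claw": 0.5},
    {"offset": [0, 0, 0], "rotation": [0, 0, 0], "claw": 0.5},
    {"offset": [0, 0, 0], "rotation": [0, 0, 0], "claw": 0.5},
    {"offset": [0, 0, 0.06], "rotation": [0, 0, 0], "claw": 0.5},
    {"offset": [0, 0, 0.12], "rotation": [0, 0, 0], "claw": 0.5},
    {"offset": [0, 0, 0.187], "rotation": [0, 0, 0], "claw": 0.5},
    {"offset": [0, 0, 0.187], "rotation": [0, 0, 0], "claw": 0.5},
    {"offset": [0, 0, 0.187], "rotation": [0, 0, 0], "claw": 0.5},
  ],
  force=20,
)

```text
clock: 5.42
tcp_pos: [0.3926, 0.3192, 0.0584]
orientation: [-1.625, -2.688, 0.003]
contact_force: [0.3, 0.8, 0.5]
grip_width: 0.0428
gripper_force: 0.0
```

```bash
python3 -c "
from h import *
go([.395,.319,.061],117.5)
g=grab_frame('side');w=cloud(g)
v,u=np.mgrid[0:400,0:640]
for a,b in((290,313),(325,350)):
    m=(u>a)&(u<b)&(v>215)&(v<265)&(w[...,2]>.081)&(w[...,1]>.27)&(w[...,1]<.37)
    p=w[m];i=p[:,2].argsort()[:6];print(p[i].round(4).tolist())
m=(u>312)&(u<326)&(v>215)&(v<265)&(w[...,2]>.081)&(w[...,1]>.3);print(w[m].max(0))
"
```

```text
pos [0.3926 0.3192 0.0584] yaw 117.7 R z [-0.002  -0.0013 -1.    ] F [0.3  0.8  0.51] clock 5.4167
offset [-0.009  0.013 -0.017] rotation [-0.001  0.     0.002]
[[0.4096, 0.3394, 0.0925], [0.4074, 0.3395, 0.0936], [0.4106, 0.3415, 0.0941], [0.4111, 0.3404, 0.0955], [0.4073, 0.3396, 0.0965], [0.4122, 0.3423, 0.0968]]
[[0.372, 0.3129, 0.0921], [0.3664, 0.3162, 0.0923], [0.3725, 0.3119, 0.0937], [0.3673, 0.3188, 0.0943], [0.3645, 0.3159, 0.0956], [0.3634, 0.3183, 0.0956]]
[0.40547386 0.34283169 0.18190895]
```

>>> drive_tool(
  rows=[
    {"offset": [0, 0, 0], "rotation": [0, 0, 0], "claw": 0.0},
    {"offset": [0, 0, 0], "rotation": [0, 0, 0], "claw": 0.0},
    {"offset": [0, 0, 0], "rotation": [0, 0, 0], "claw": 0.0},
    {"offset": [0, 0, 0], "rotation": [0, 0, 0], "claw": 0.0},
    {"offset": [0, 0, 0], "rotation": [0, 0, 0], "claw": 0.0},
    {"offset": [0, 0, 0], "rotation": [0, 0, 0], "claw": 0.0},
    {"offset": [0, 0, 0], "rotation": [0, 0, 0], "claw": 0.0},
  ],
  force=80,
)

```text
clock: 6.05
tcp_pos: [0.3937, 0.32, 0.06]
orientation: [1.626, 2.688, 0.001]
contact_force: [-1.7, 0.0, 5.1]
grip_width: 0.0169
gripper_force: 78.3
```

```bash
python3 -c "
from h import *
for i in range(3): go([.395,.319,.061],117.5); grab_frame('side')
"
```

```text
pos [0.3937 0.32   0.06  ] yaw 117.7 R z [ 6.e-04  4.e-04 -1.e+00] F [-1.7   0.04  5.13] clock 6.05
offset [-0.01   0.005 -0.007] rotation [ 0.    -0.     0.001]
pos [0.3936 0.3201 0.06  ] yaw 117.7 R z [ 7.e-04  4.e-04 -1.e+00] F [-0.33 -0.66  5.99] clock 6.1
offset [-0.011  0.005 -0.007] rotation [ 0.    -0.     0.002]
pos [0.3936 0.3201 0.06  ] yaw 117.7 R z [ 6.e-04  4.e-04 -1.e+00] F [-1.23 -0.06  6.51] clock 6.15
offset [-0.01   0.005 -0.007] rotation [ 0.    -0.     0.001]
```

>>> drive_tool(
  rows=[
    {"offset": [0, 0, -0.1], "rotation": [0, 0, 0], "claw": 0.0},
    {"offset": [0, 0, -0.25], "rotation": [0, 0, 0], "claw": 0.0},
    {"offset": [0, 0, -0.5], "rotation": [0, 0, 0], "claw": 0.0},
    {"offset": [0, 0, -0.75], "rotation": [0, 0, 0], "claw": 0.0},
    {"offset": [0, 0, -0.95], "rotation": [0, 0, 0], "claw": 0.0},
    {"offset": [0, 0, -0.95], "rotation": [0, 0, 0], "claw": 0.0},
    {"offset": [0, 0, -0.95], "rotation": [0, 0, 0], "claw": 0.0},
  ],
)

```text
clock: 6.78
tcp_pos: [0.3942, 0.3201, 0.2033]
orientation: [1.626, 2.686, 0.004]
contact_force: [0.6, -0.6, -2.0]
grip_width: 0.0172
gripper_force: 80.5
```

```bash
python3 -c "
from h import *
g=np.load('top0.npy',allow_pickle=True).item(); w=cloud(g)
v,u=np.mgrid[0:400,0:640]
for n,(a,b) in dict(black=(312,234),white=(336,232),purple=(305,259),orange=(332,148)).items():
    p=w[(abs(u-a)<9)&(abs(v-b)<9)];p=p[p[:,2]>.02]; print(n,p.min(0).round(3),p.max(0).round(3))
go([.44,.2,.205],102)
s=grab_frame('side');ws=cloud(s)
# shank: steel below handle; look for pin pts under z .17
m=(ws[...,2]>.085)&(ws[...,2]<.24)&(abs(ws[...,0]-.394)<.05)&(abs(ws[...,1]-.32)<.03)&(abs(u-320)<40)
p=ws[m]
for z in np.arange(.085,.24,.008):
    q=p[abs(p[:,2]-z)<.004]
    if len(q):print(z.round(3),len(q),q.mean(0).round(4),np.ptp(q[:,0]).round(3))
"
```

```text
black [0.388 0.192 0.054] [0.405 0.208 0.099]
white [0.39  0.136 0.074] [0.412 0.156 0.13 ]
purple [0.331 0.206 0.074] [0.353 0.227 0.127]
orange [0.594 0.142 0.022] [0.611 0.157 0.097]
pos [0.3942 0.3201 0.2033] yaw 117.6 R z [ 0.003   0.0011 -1.    ] F [ 0.65 -0.6  -1.95] clock 6.7833
offset [-0.851 -0.101 -0.012] rotation [ 0.002 -0.     0.136]
0.149 7 [0.3941 0.3225 0.1501] 0.007
0.157 15 [0.3928 0.3237 0.157 ] 0.007
0.165 17 [0.3928 0.3238 0.1648] 0.006
0.173 16 [0.3931 0.3236 0.1723] 0.007
0.181 19 [0.3929 0.3236 0.1806] 0.007
0.189 21 [0.3934 0.3233 0.1892] 0.009
0.197 19 [0.3935 0.3234 0.1969] 0.009
0.205 22 [0.3934 0.3234 0.2047] 0.009
0.213 15 [0.393  0.3233 0.2113] 0.009
0.221 46 [0.3914 0.3272 0.2232] 0.022
0.229 38 [0.3904 0.3273 0.2291] 0.015
0.237 55 [0.3903 0.3284 0.2369] 0.035
```

>>> drive_tool(
  rows=[
    {"offset": [-0.25, -0.04, 0], "rotation": [0, 0, 0.03], "claw": 0.0},
    {"offset": [-0.5, -0.08, 0], "rotation": [0, 0, 0.07], "claw": 0.0},
    {"offset": [-0.75, -0.12, 0], "rotation": [0, 0, 0.11], "claw": 0.0},
    {"offset": [-0.97, -0.163, 0], "rotation": [0, 0, 0.137], "claw": 0.0},
    {"offset": [-0.97, -0.163, 0], "rotation": [0, 0, 0.137], "claw": 0.0},
    {"offset": [-0.97, -0.163, 0], "rotation": [0, 0, 0.137], "claw": 0.0},
    {"offset": [-0.97, -0.163, 0], "rotation": [0, 0, 0.137], "claw": 0.0},
  ],
)

```text
clock: 7.42
tcp_pos: [0.4383, 0.1796, 0.2008]
orientation: [-1.976, -2.44, 0.003]
contact_force: [0.3, 1.7, -0.3]
grip_width: 0.017
gripper_force: 80.2
```

```bash
python3 -c "
from h import *
go([.478,.0426,.15],101.9)
"
```

```text
pos [0.4383 0.1796 0.2008] yaw 102.0 R z [-2.4e-03 -2.0e-04 -1.0e+00] F [ 0.3   1.66 -0.25] clock 7.4167
offset [-0.949  0.07   0.338] rotation [-0.001 -0.     0.001]
```

>>> drive_tool(
  rows=[
    {"offset": [-0.25, 0.02, 0], "rotation": [0, 0, 0], "claw": 0.0},
    {"offset": [-0.5, 0.04, 0.05], "rotation": [0, 0, 0], "claw": 0.0},
    {"offset": [-0.75, 0.06, 0.15], "rotation": [0, 0, 0], "claw": 0.0},
    {"offset": [-0.94, 0.07, 0.25], "rotation": [0, 0, 0], "claw": 0.0},
    {"offset": [-0.949, 0.07, 0.3], "rotation": [0, 0, 0], "claw": 0.0},
    {"offset": [-0.949, 0.07, 0.34], "rotation": [0, 0, 0], "claw": 0.0},
    {"offset": [-0.949, 0.07, 0.34], "rotation": [0, 0, 0], "claw": 0.0},
    {"offset": [-0.949, 0.07, 0.34], "rotation": [0, 0, 0], "claw": 0.0},
    {"offset": [-0.949, 0.07, 0.34], "rotation": [0, 0, 0], "claw": 0.0},
    {"offset": [-0.949, 0.07, 0.34], "rotation": [0, 0, 0], "claw": 0.0},
  ],
)

```text
clock: 8.25
tcp_pos: [0.4794, 0.044, 0.1517]
orientation: [1.974, 2.443, 0.002]
contact_force: [0.8, -0.1, -1.6]
grip_width: 0.0171
gripper_force: 80.2
```

```bash
python3 -c "
from h import *
go([.478,.0426,.105],101.9)
g=grab_frame('top');go([.478,.0426,.105],101.9)
g=grab_frame('side');go([.478,.0426,.105],101.9)
cv2.imwrite('pics/st1.png',cv2.resize(g['frame'][110:210,280:400,::-1],None,fx=5,fy=5,interpolation=cv2.INTER_CUBIC))
w=cloud(g);v,u=np.mgrid[0:400,0:640]
m=(w[...,2]>.072)&(w[...,2]<.17)&(abs(w[...,0]-.478)<.02)&(abs(w[...,1]-.0426)<.025)
p=w[m]
for z in np.arange(.076,.17,.008):
    q=p[abs(p[:,2]-z)<.004]
    if len(q):print(z.round(3),len(q),q.mean(0).round(4),np.ptp(q[:,0]).round(3))
"
```

```text
pos [0.4794 0.044  0.1517] yaw 102.1 R z [ 1.2e-03  4.0e-04 -1.0e+00] F [ 0.76 -0.08 -1.57] clock 8.25
offset [-0.007 -0.011  0.311] rotation [ 0.001 -0.     0.002]
pos [0.4794 0.0437 0.1517] yaw 102.1 R z [ 1.2e-03  2.0e-04 -1.0e+00] F [-0.29  1.3  -0.82] clock 8.3
offset [-0.005 -0.011  0.311] rotation [0.001 0.    0.002]
pos [0.4794 0.0433 0.1516] yaw 102.1 R z [ 0.0011  0.     -1.    ] F [-0.86 -0.31 -1.54] clock 8.35
offset [-0.003 -0.01   0.311] rotation [0.001 0.    0.001]
0.1 6 [0.4781 0.045  0.1003] 0.007
0.108 12 [0.4778 0.047  0.1078] 0.008
0.116 11 [0.4778 0.048  0.1164] 0.007
0.124 13 [0.4779 0.0471 0.1244] 0.008
0.132 10 [0.4782 0.0463 0.1322] 0.007
0.14 12 [0.4787 0.047  0.14  ] 0.008
0.148 12 [0.4785 0.0467 0.1481] 0.008
0.156 12 [0.4784 0.0463 0.1562] 0.008
0.164 7 [0.4785 0.046  0.1614] 0.008
```

View pics/st1.png

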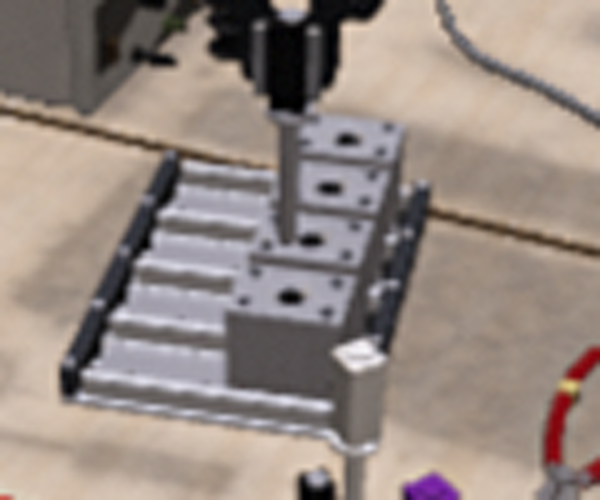

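In the side view the pin hangs upright at about (338,157), above lane 1. The bores show at about (338,169), (342,158), (346,147) and (349,138).

```bash
python3 -c "
from h import *
s=np.load('side0.npy',allow_pickle=True).item()
uv=(np.array([(291,296),(311,240),(330,188),(347,139)])+.5)/5-.5+[280,110]
f=s['frame'].astype(int).sum(2)
for i in range(4):
    x,y=uv[i].round().astype(int); sub=f[y-3:y+4,x-4:x+5]; wt=np.clip(sub.max()*.6-sub,0,None)
    yy,xx=np.mgrid[y-3:y+4,x-4:x+5]; uv[i]=[(wt*xx).sum()/wt.sum(),(wt*yy).sum()/wt.sum()]
print(uv.round(1),atz(s,uv,.064).round(4))
w=cloud(s);v,u=np.mgrid[0:400,0:640]
m=(abs(w[...,2]-.066)<.005)&(u>315)&(u<365)&(v>130)&(v<180);q=w[m];print(len(q),np.median(q[:,2]),cv2.minAreaRect((q[:,:2]*1000).astype(np.float32)))
"
```

```text
[[337.7 169. ]
 [341.7 157.6]
 [345.6 147.3]
 [349.  137.6]] [[ 0.4781  0.0436  0.064 ]
 [ 0.4892 -0.0078  0.064 ]
 [ 0.4995 -0.058   0.064 ]
 [ 0.5106 -0.109   0.064 ]]
929 0.06668445740460953 ((493.15771484375, -32.40522003173828), (58.59379196166992, 201.56695556640625), 12.023773193359375)
```

>>> drive_tool(
  rows=[
    {"offset": [0, -0.004, 0.08], "rotation": [0, 0, 0], "claw": 0.0},
    {"offset": [0, -0.004, 0.15], "rotation": [0, 0, 0], "claw": 0.0},
    {"offset": [0, -0.004, 0.19], "rotation": [0, 0, 0], "claw": 0.0},
    {"offset": [0, -0.004, 0.23], "rotation": [0, 0, 0], "claw": 0.0},
    {"offset": [0, -0.004, 0.27], "rotation": [0, 0, 0], "claw": 0.0},
    {"offset": [0, -0.004, 0.297], "rotation": [0, 0, 0], "claw": 0.0},
    {"offset": [0, -0.004, 0.297], "rotation": [0, 0, 0], "claw": 0.0},
    {"offset": [0, -0.004, 0.297], "rotation": [0, 0, 0], "claw": 0.0},
  ],
)

```text
clock: 9.02
tcp_pos: [0.4785, 0.0424, 0.1063]
orientation: [-1.977, -2.441, 0.0]
contact_force: [-0.2, 0.1, -0.2]
grip_width: 0.0172
gripper_force: 80.3
```

>>> drive_tool(
  rows=[
    {"offset": [0, 0, 0.02], "rotation": [0, 0, 0], "claw": 0.0},
    {"offset": [0, 0, 0.04], "rotation": [0, 0, 0], "claw": 0.0},
    {"offset": [0, 0, 0.04], "rotation": [0, 0, 0], "claw": 0.0},
    {"offset": [0, 0, 0.04], "rotation": [0, 0, 0], "claw": 0.0},
  ],
)

```text
clock: 9.35
tcp_pos: [0.4787, 0.0423, 0.1005]
orientation: [1.977, 2.441, 0.0]
contact_force: [-0.3, -0.8, 0.3]
grip_width: 0.017
gripper_force: 80.2
```

>>> drive_tool(
  rows=[
    {"offset": [0, 0, 0.02], "rotation": [0, 0, 0], "claw": 0.0},
    {"offset": [0, 0, 0.033], "rotation": [0, 0, 0], "claw": 0.0},
    {"offset": [0, 0, 0.033], "rotation": [0, 0, 0], "claw": 0.0},
    {"offset": [0, 0, 0.033], "rotation": [0, 0, 0], "claw": 0.0},
  ],
)

```text
clock: 9.68
tcp_pos: [0.4786, 0.0423, 0.0955]
orientation: [-1.978, -2.441, 0.0]
contact_force: [0.6, 0.5, 0.5]
grip_width: 0.0176
gripper_force: 80.3
```

>>> drive_tool(
  rows=[
    {"offset": [0, 0, 0.02], "rotation": [0, 0, 0], "claw": 0.0},
    {"offset": [0, 0, 0.033], "rotation": [0, 0, 0], "claw": 0.0},
    {"offset": [0, 0, 0.033], "rotation": [0, 0, 0], "claw": 0.0},
    {"offset": [0, 0, 0.033], "rotation": [0, 0, 0], "claw": 0.0},
  ],
)

```text
clock: 10.02
tcp_pos: [0.4785, 0.0423, 0.0905]
orientation: [-1.978, -2.441, 0.0]
contact_force: [-0.4, -0.1, 0.0]
grip_width: 0.017
gripper_force: 80.3
```

>>> drive_tool(
  rows=[
    {"offset": [0, 0, 0.02], "rotation": [0, 0, 0], "claw": 0.0},
    {"offset": [0, 0, 0.033], "rotation": [0, 0, 0], "claw": 0.0},
    {"offset": [0, 0, 0.033], "rotation": [0, 0, 0], "claw": 0.0},
    {"offset": [0, 0, 0.033], "rotation": [0, 0, 0], "claw": 0.0},
  ],
)

```text
clock: 10.35
tcp_pos: [0.4784, 0.0423, 0.0855]
orientation: [-1.977, -2.441, 0.0]
contact_force: [-0.0, 0.5, -0.7]
grip_width: 0.0168
gripper_force: 80.3
```

>>> drive_tool(
  rows=[
    {"offset": [0, 0, 0.02], "rotation": [0, 0, 0], "claw": 0.0},
    {"offset": [0, 0, 0.033], "rotation": [0, 0, 0], "claw": 0.0},
    {"offset": [0, 0, 0.033], "rotation": [0, 0, 0], "claw": 0.0},
    {"offset": [0, 0, 0.033], "rotation": [0, 0, 0], "claw": 0.0},
  ],
)

```text
clock: 10.68
tcp_pos: [0.4785, 0.0423, 0.0806]
orientation: [-1.978, -2.441, 0.0]
contact_force: [-0.5, -0.4, 0.7]
grip_width: 0.017
gripper_force: 80.3
```

Tip 41 mm down with no resistance, so lane 1 is through. I'll go a little deeper and drag it to the far stop.

>>> drive_tool(
  rows=[
    {"offset": [0, 0, 0.03], "rotation": [0, 0, 0], "claw": 0.0},
    {"offset": [0, 0.03, 0.03], "rotation": [0, 0, 0], "claw": 0.0},
    {"offset": [0, 0.07, 0.03], "rotation": [0, 0, 0], "claw": 0.0},
    {"offset": [0, 0.11, 0.03], "rotation": [0, 0, 0], "claw": 0.0},
    {"offset": [0, 0.15, 0.03], "rotation": [0, 0, 0], "claw": 0.0},
    {"offset": [0, 0.19, 0.03], "rotation": [0, 0, 0], "claw": 0.0},
    {"offset": [0, 0.23, 0.03], "rotation": [0, 0, 0], "claw": 0.0},
    {"offset": [0, 0.27, 0.03], "rotation": [0, 0, 0], "claw": 0.0},
    {"offset": [0, 0.31, 0.03], "rotation": [0, 0, 0], "claw": 0.0},
    {"offset": [0, 0.35, 0.03], "rotation": [0, 0, 0], "claw": 0.0},
    {"offset": [0, 0.39, 0.03], "rotation": [0, 0, 0], "claw": 0.0},
    {"offset": [0, 0.42, 0.03], "rotation": [0, 0, 0], "claw": 0.0},
    {"offset": [0, 0.45, 0.03], "rotation": [0, 0, 0], "claw": 0.0},
    {"offset": [0, 0.47, 0.03], "rotation": [0, 0, 0], "claw": 0.0},
    {"offset": [0, 0.47, 0.03], "rotation": [0, 0, 0], "claw": 0.0},
  ],
)

```text
clock: 11.93
tcp_pos: [0.548, 0.0572, 0.0763]
orientation: [-1.978, -2.441, -0.0]
contact_force: [-3.0, 0.5, -0.9]
grip_width: 0.0173
gripper_force: 80.5
```

```bash
python3 -c "
from h import *
d=np.array([.978,.207])
go([.4785,.0423,.076],101.9)
print((get_obs()['tcp_pos'][:2]-[.4785,.0423])@d)
g=grab_frame('top')
go([.4785,.0423,.076],101.9)
s=grab_frame('side');cv2.imwrite('pics/drag1.png',cv2.resize(s['frame'][110:210,270:390,::-1],None,fx=5,fy=5,interpolation=cv2.INTER_CUBIC))
"
```

```text
pos [0.548  0.0572 0.0763] yaw 102.0 R z [ 1.e-04  2.e-04 -1.e+00] F [-3.02  0.47 -0.88] clock 11.9333
offset [-0.001 -0.474  0.002] rotation [ 0.    -0.     0.001]
0.07103696529667042
pos [0.5479 0.0572 0.0763] yaw 102.0 R z [ 6.e-04  3.e-04 -1.e+00] F [-3.6   1.16 -0.21] clock 11.9833
offset [-0.001 -0.473  0.002] rotation [ 0.    -0.     0.001]
```

View pics/drag1.png

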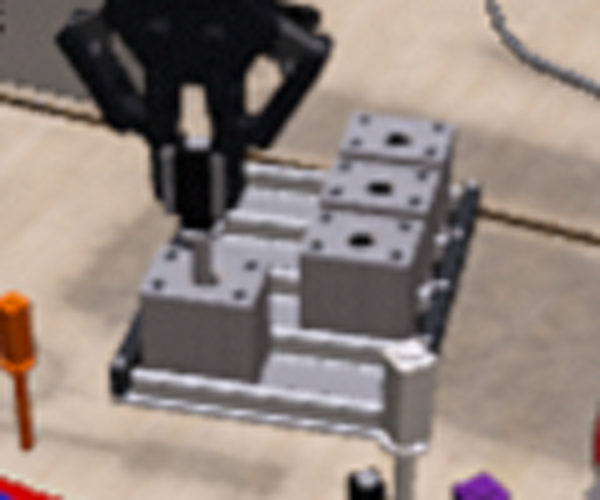

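Block 1 moved nearly to the far stop, with the pin in its bore at about (311,165). I'll press on until the stop is felt.

>>> drive_tool(
  rows=[
    {"offset": [0, 0.013, 0], "rotation": [0, 0, 0], "claw": 0.0},
    {"offset": [0, 0.02, 0], "rotation": [0, 0, 0], "claw": 0.0},
    {"offset": [0, 0.02, 0], "rotation": [0, 0, 0], "claw": 0.0},
  ],
)

```text
clock: 12.28
tcp_pos: [0.5484, 0.0574, 0.076]
orientation: [-1.976, -2.439, 0.005]
contact_force: [-9.3, 0.2, 4.6]
grip_width: 0.0172
gripper_force: 81.2
```

>>> drive_tool(
  rows=[
    {"offset": [0, -0.023, 0], "rotation": [0, 0, 0], "claw": 0.0},
    {"offset": [0, -0.023, -0.1], "rotation": [0, 0, 0], "claw": 0.0},
    {"offset": [0, -0.023, -0.25], "rotation": [0, 0, 0], "claw": 0.0},
    {"offset": [0, -0.023, -0.47], "rotation": [0, 0, 0], "claw": 0.0},
    {"offset": [0, -0.023, -0.47], "rotation": [0, 0, 0], "claw": 0.0},
    {"offset": [-0.1, -0.2, -0.47], "rotation": [0, 0, 0], "claw": 0.0},
    {"offset": [-0.25, -0.4, -0.47], "rotation": [0, 0, 0], "claw": 0.0},
    {"offset": [-0.347, -0.49, -0.47], "rotation": [0, 0, 0], "claw": 0.0},
    {"offset": [-0.347, -0.49, -0.47], "rotation": [0, 0, 0], "claw": 0.0},
    {"offset": [-0.347, -0.49, -0.47], "rotation": [0, 0, 0], "claw": 0.0},
    {"offset": [-0.347, -0.49, -0.47], "rotation": [0, 0, 0], "claw": 0.0},
    {"offset": [-0.347, -0.49, -0.47], "rotation": [0, 0, 0], "claw": 0.0},
  ],
)

```text
clock: 13.28
tcp_pos: [0.4907, -0.0075, 0.1471]
orientation: [1.975, 2.441, 0.003]
contact_force: [-1.2, -0.9, -1.3]
grip_width: 0.0172
gripper_force: 80.5
```

```bash
python3 -c "
from h import *
go([.4892,-.0086,.105],101.9)
g=grab_frame('top');s=grab_frame('side')
go([.4892,-.0086,.105],101.9)
w=cloud(s)
m=(w[...,2]>.095)&(w[...,2]<.14)&(abs(w[...,0]-.489)<.02)&(abs(w[...,1]+.0086)<.02);q=w[m];print(len(q),q.mean(0),q.min(0))
w=cloud(g);m=(abs(w[...,2]-.066)<.003)&(w[...,0]>.50)&(w[...,0]<.6)&(w[...,1]<.1)&(w[...,1]>.03);q=w[m];print(cv2.minAreaRect((q[:,:2]*1000).astype(np.float32)))
"
```

```text
pos [ 0.4907 -0.0075  0.1471] yaw 102.0 R z [ 2.1e-03  8.0e-04 -1.0e+00] F [-1.24 -0.87 -1.27] clock 13.2833
offset [-0.005 -0.012  0.281] rotation [ 0.001 -0.     0.001]
pos [ 0.4902 -0.0075  0.1468] yaw 102.1 R z [ 1.e-03  7.e-04 -1.e+00] F [ 0.02  0.42 -0.86] clock 13.3833
offset [-0.006 -0.008  0.279] rotation [ 0.001 -0.     0.001]
60 [ 0.48989253 -0.00470337  0.11769562] [ 0.48556021 -0.00831721  0.09547943]
((545.72802734375, 58.484291076660156), (57.96026611328125, 42.27876663208008), 12.196002006530762)
```

>>> drive_tool(
  rows=[
    {"offset": [0, -0.005, 0.07], "rotation": [0, 0, 0], "claw": 0.0},
    {"offset": [0, -0.005, 0.13], "rotation": [0, 0, 0], "claw": 0.0},
    {"offset": [0, -0.005, 0.17], "rotation": [0, 0, 0], "claw": 0.0},
    {"offset": [0, -0.005, 0.21], "rotation": [0, 0, 0], "claw": 0.0},
    {"offset": [0, -0.005, 0.25], "rotation": [0, 0, 0], "claw": 0.0},
    {"offset": [0, -0.005, 0.28], "rotation": [0, 0, 0], "claw": 0.0},
    {"offset": [0, -0.005, 0.28], "rotation": [0, 0, 0], "claw": 0.0},
    {"offset": [0, -0.005, 0.28], "rotation": [0, 0, 0], "claw": 0.0},
  ],
)

```text
clock: 14.05
tcp_pos: [0.4885, -0.0087, 0.1045]
orientation: [-1.977, -2.441, 0.0]
contact_force: [-0.7, -0.5, 0.0]
grip_width: 0.0172
gripper_force: 80.4
```

>>> drive_tool(
  rows=[
    {"offset": [0, 0, 0.02], "rotation": [0, 0, 0], "claw": 0.0},
    {"offset": [0, 0, 0.033], "rotation": [0, 0, 0], "claw": 0.0},
    {"offset": [0, 0, 0.033], "rotation": [0, 0, 0], "claw": 0.0},
    {"offset": [0, 0, 0.033], "rotation": [0, 0, 0], "claw": 0.0},
  ],
)

```text
clock: 14.38
tcp_pos: [0.4889, -0.0087, 0.0999]
orientation: [1.977, 2.441, 0.001]
contact_force: [-0.2, -0.1, -0.5]
grip_width: 0.0169
gripper_force: 80.5
```

Depth is about 22 mm and free. I'll continue in 5 mm steps.

>>> drive_tool(
  rows=[
    {"offset": [0, 0, 0.02], "rotation": [0, 0, 0], "claw": 0.0},
    {"offset": [0, 0, 0.033], "rotation": [0, 0, 0], "claw": 0.0},
    {"offset": [0, 0, 0.033], "rotation": [0, 0, 0], "claw": 0.0},
    {"offset": [0, 0, 0.033], "rotation": [0, 0, 0], "claw": 0.0},
  ],
)

```text
clock: 14.72
tcp_pos: [0.4885, -0.0088, 0.0947]
orientation: [-1.978, -2.441, 0.0]
contact_force: [0.4, -0.3, 0.6]
grip_width: 0.0171
gripper_force: 80.5
```

>>> drive_tool(
  rows=[
    {"offset": [0, 0, 0.02], "rotation": [0, 0, 0], "claw": 0.0},
    {"offset": [0, 0, 0.033], "rotation": [0, 0, 0], "claw": 0.0},
    {"offset": [0, 0, 0.033], "rotation": [0, 0, 0], "claw": 0.0},
    {"offset": [0, 0, 0.033], "rotation": [0, 0, 0], "claw": 0.0},
  ],
)

```text
clock: 15.05
tcp_pos: [0.4885, -0.0088, 0.0897]
orientation: [-1.977, -2.441, 0.0]
contact_force: [-0.3, 0.8, -0.3]
grip_width: 0.0174
gripper_force: 80.4
```

>>> drive_tool(
  rows=[
    {"offset": [0, 0, 0.02], "rotation": [0, 0, 0], "claw": 0.0},
    {"offset": [0, 0, 0.033], "rotation": [0, 0, 0], "claw": 0.0},
    {"offset": [0, 0, 0.033], "rotation": [0, 0, 0], "claw": 0.0},
    {"offset": [0, 0, 0.033], "rotation": [0, 0, 0], "claw": 0.0},
  ],
)

```text
clock: 15.38
tcp_pos: [0.4907, -0.0083, 0.0869]
orientation: [1.975, 2.439, 0.003]
contact_force: [-2.9, -0.5, 16.8]
grip_width: 0.0171
gripper_force: 83.0
```

Hard stop at about 35 mm depth (17 N), so lane 2 is blind. On to lane 3.

>>> drive_tool(
  rows=[
    {"offset": [0, 0, -0.1], "rotation": [0, 0, 0], "claw": 0.0},
    {"offset": [0, 0, -0.25], "rotation": [0, 0, 0], "claw": 0.0},
    {"offset": [0, 0, -0.42], "rotation": [0, 0, 0], "claw": 0.0},
    {"offset": [0, 0, -0.42], "rotation": [0, 0, 0], "claw": 0.0},
    {"offset": [-0.2, 0, -0.42], "rotation": [0, 0, 0], "claw": 0.0},
    {"offset": [-0.347, 0, -0.42], "rotation": [0, 0, 0], "claw": 0.0},
    {"offset": [-0.347, 0, -0.42], "rotation": [0, 0, 0], "claw": 0.0},
    {"offset": [-0.347, 0, -0.42], "rotation": [0, 0, 0], "claw": 0.0},
    {"offset": [-0.347, 0, -0.42], "rotation": [0, 0, 0], "claw": 0.0},
    {"offset": [-0.347, 0, -0.42], "rotation": [0, 0, 0], "claw": 0.0},
  ],
)

```text
clock: 16.22
tcp_pos: [0.499, -0.0585, 0.1475]
orientation: [-1.975, -2.442, -0.0]
contact_force: [-0.2, 0.7, -1.0]
grip_width: 0.017
gripper_force: 80.7
```

```bash
python3 -c "
from h import *
go([.4995,-.0594,.105],101.9)
s=grab_frame('side')
go([.4995,-.0594,.105],101.9)
w=cloud(s)
m=(w[...,2]>.095)&(w[...,2]<.14)&(abs(w[...,0]-.5)<.02)&(abs(w[...,1]+.0594)<.02);q=w[m];print(len(q),q.mean(0),q.min(0))
uv=proj(s,[[.489,-.008,.064]])[0];x,y=uv.round().astype(int);f=s['frame'].astype(int).sum(2)
sub=f[y-3:y+4,x-4:x+5]; wt=np.clip(sub.max()*.6-sub,0,None);yy,xx=np.mgrid[y-3:y+4,x-4:x+5]
print('bore2 now',atz(s,[[(wt*xx).sum()/wt.sum(),(wt*yy).sum()/wt.sum()]],.064))
"
```

```text
pos [ 0.499  -0.0585  0.1475] yaw 102.1 R z [-6.e-04  5.e-04 -1.e+00] F [-0.24  0.72 -0.96] clock 16.2167
offset [-0.007  0.002  0.283] rotation [-0.    -0.     0.001]
pos [ 0.4991 -0.0585  0.1476] yaw 102.1 R z [-5.e-04  4.e-04 -1.e+00] F [-0.03  0.21 -1.08] clock 16.2667
offset [-0.007  0.002  0.284] rotation [-0.    -0.     0.002]
56 [ 0.49965288 -0.05406352  0.1181465 ] [ 0.49565568 -0.05970632  0.09718537]
bore2 now [[ 0.49089136 -0.00713698  0.064     ]]
```

>>> drive_tool(
  rows=[
    {"offset": [0, -0.002, 0.07], "rotation": [0, 0, 0], "claw": 0.0},
    {"offset": [0, -0.002, 0.13], "rotation": [0, 0, 0], "claw": 0.0},
    {"offset": [0, -0.002, 0.17], "rotation": [0, 0, 0], "claw": 0.0},
    {"offset": [0, -0.002, 0.21], "rotation": [0, 0, 0], "claw": 0.0},
    {"offset": [0, -0.002, 0.25], "rotation": [0, 0, 0], "claw": 0.0},
    {"offset": [0, -0.002, 0.284], "rotation": [0, 0, 0], "claw": 0.0},
    {"offset": [0, -0.002, 0.284], "rotation": [0, 0, 0], "claw": 0.0},
    {"offset": [0, -0.002, 0.284], "rotation": [0, 0, 0], "claw": 0.0},
  ],
)

```text
clock: 16.93
tcp_pos: [0.499, -0.0597, 0.105]
orientation: [-1.977, -2.441, 0.0]
contact_force: [0.4, -1.0, -0.6]
grip_width: 0.0168
gripper_force: 80.5
```

>>> drive_tool(
  rows=[
    {"offset": [0, 0, 0.015], "rotation": [0, 0, 0], "claw": 0.0},
    {"offset": [0, 0, 0.027], "rotation": [0, 0, 0], "claw": 0.0},
    {"offset": [0, 0, 0.027], "rotation": [0, 0, 0], "claw": 0.0},
  ],
)

```text
clock: 17.18
tcp_pos: [0.4994, -0.0598, 0.1013]
orientation: [1.977, 2.441, 0.001]
contact_force: [1.5, 0.4, -0.5]
grip_width: 0.017
gripper_force: 80.6
```

>>> drive_tool(
  rows=[
    {"offset": [0, 0, 0.015], "rotation": [0, 0, 0], "claw": 0.0},
    {"offset": [0, 0, 0.027], "rotation": [0, 0, 0], "claw": 0.0},
    {"offset": [0, 0, 0.027], "rotation": [0, 0, 0], "claw": 0.0},
  ],
)

```text
clock: 17.43
tcp_pos: [0.4992, -0.0598, 0.097]
orientation: [1.978, 2.441, 0.0]
contact_force: [0.3, 0.4, -0.2]
grip_width: 0.0172
gripper_force: 80.6
```

>>> drive_tool(
  rows=[
    {"offset": [0, 0, 0.015], "rotation": [0, 0, 0], "claw": 0.0},
    {"offset": [0, 0, 0.027], "rotation": [0, 0, 0], "claw": 0.0},
    {"offset": [0, 0, 0.027], "rotation": [0, 0, 0], "claw": 0.0},
  ],
)

```text
clock: 17.68
tcp_pos: [0.499, -0.0598, 0.0928]
orientation: [-1.978, -2.441, 0.0]
contact_force: [-0.1, -0.1, -0.4]
grip_width: 0.0171
gripper_force: 80.6
```

>>> drive_tool(
  rows=[
    {"offset": [0, 0, 0.015], "rotation": [0, 0, 0], "claw": 0.0},
    {"offset": [0, 0, 0.027], "rotation": [0, 0, 0], "claw": 0.0},
    {"offset": [0, 0, 0.027], "rotation": [0, 0, 0], "claw": 0.0},
  ],
)

```text
clock: 17.93
tcp_pos: [0.499, -0.0597, 0.0887]
orientation: [-1.977, -2.441, 0.0]
contact_force: [0.7, -0.4, -0.7]
grip_width: 0.0173
gripper_force: 80.5
```

>>> drive_tool(
  rows=[
    {"offset": [0, 0, 0.015], "rotation": [0, 0, 0], "claw": 0.0},
    {"offset": [0, 0, 0.027], "rotation": [0, 0, 0], "claw": 0.0},
    {"offset": [0, 0, 0.027], "rotation": [0, 0, 0], "claw": 0.0},
  ],
)

```text
clock: 18.18
tcp_pos: [0.499, -0.0597, 0.0847]
orientation: [-1.977, -2.441, 0.0]
contact_force: [0.1, -0.8, 0.6]
grip_width: 0.0174
gripper_force: 80.5
```

>>> drive_tool(
  rows=[
    {"offset": [0, 0, 0.015], "rotation": [0, 0, 0], "claw": 0.0},
    {"offset": [0, 0, 0.027], "rotation": [0, 0, 0], "claw": 0.0},
    {"offset": [0, 0, 0.027], "rotation": [0, 0, 0], "claw": 0.0},
  ],
)

```text
clock: 18.43
tcp_pos: [0.4991, -0.0597, 0.0807]
orientation: [-1.978, -2.441, -0.0]
contact_force: [0.6, 0.0, 0.6]
grip_width: 0.0171
gripper_force: 80.5
```

Lane 3 is through. Drag it home.

>>> drive_tool(
  rows=[
    {"offset": [0, 0, 0.03], "rotation": [0, 0, 0], "claw": 0.0},
    {"offset": [0, 0.03, 0.03], "rotation": [0, 0, 0], "claw": 0.0},
    {"offset": [0, 0.07, 0.03], "rotation": [0, 0, 0], "claw": 0.0},
    {"offset": [0, 0.11, 0.03], "rotation": [0, 0, 0], "claw": 0.0},
    {"offset": [0, 0.15, 0.03], "rotation": [0, 0, 0], "claw": 0.0},
    {"offset": [0, 0.19, 0.03], "rotation": [0, 0, 0], "claw": 0.0},
    {"offset": [0, 0.23, 0.03], "rotation": [0, 0, 0], "claw": 0.0},
    {"offset": [0, 0.27, 0.03], "rotation": [0, 0, 0], "claw": 0.0},
    {"offset": [0, 0.31, 0.03], "rotation": [0, 0, 0], "claw": 0.0},
    {"offset": [0, 0.35, 0.03], "rotation": [0, 0, 0], "claw": 0.0},
    {"offset": [0, 0.39, 0.03], "rotation": [0, 0, 0], "claw": 0.0},
    {"offset": [0, 0.42, 0.03], "rotation": [0, 0, 0], "claw": 0.0},
    {"offset": [0, 0.45, 0.03], "rotation": [0, 0, 0], "claw": 0.0},
    {"offset": [0, 0.47, 0.03], "rotation": [0, 0, 0], "claw": 0.0},
    {"offset": [0, 0.48, 0.03], "rotation": [0, 0, 0], "claw": 0.0},
    {"offset": [0, 0.49, 0.03], "rotation": [0, 0, 0], "claw": 0.0},
    {"offset": [0, 0.49, 0.03], "rotation": [0, 0, 0], "claw": 0.0},
    {"offset": [0, 0.49, 0.03], "rotation": [0, 0, 0], "claw": 0.0},
  ],
)

```text
clock: 19.93
tcp_pos: [0.5698, -0.0445, 0.0765]
orientation: [-1.977, -2.44, 0.003]
contact_force: [-6.8, -0.2, 2.7]
grip_width: 0.0172
gripper_force: 80.9
```

>>> drive_tool(
  rows=[
    {"offset": [0, 0.01, 0], "rotation": [0, 0, 0], "claw": 0.0},
    {"offset": [0, 0.01, 0], "rotation": [0, 0, 0], "claw": 0.0},
    {"offset": [0, 0.01, 0], "rotation": [0, 0, 0], "claw": 0.0},
  ],
)

```text
clock: 20.18
tcp_pos: [0.57, -0.0444, 0.0763]
orientation: [-1.976, -2.438, 0.006]
contact_force: [-9.7, 0.2, 5.3]
grip_width: 0.017
gripper_force: 81.3
```

>>> drive_tool(
  rows=[
    {"offset": [0, -0.03, 0], "rotation": [0, 0, 0], "claw": 0.0},
    {"offset": [0, -0.03, -0.1], "rotation": [0, 0, 0], "claw": 0.0},
    {"offset": [0, -0.03, -0.25], "rotation": [0, 0, 0], "claw": 0.0},
    {"offset": [0, -0.03, -0.47], "rotation": [0, 0, 0], "claw": 0.0},
    {"offset": [0, -0.03, -0.47], "rotation": [0, 0, 0], "claw": 0.0},
    {"offset": [-0.1, -0.2, -0.47], "rotation": [0, 0, 0], "claw": 0.0},
    {"offset": [-0.25, -0.4, -0.47], "rotation": [0, 0, 0], "claw": 0.0},
    {"offset": [-0.347, -0.5, -0.47], "rotation": [0, 0, 0], "claw": 0.0},
    {"offset": [-0.347, -0.5, -0.47], "rotation": [0, 0, 0], "claw": 0.0},
    {"offset": [-0.347, -0.5, -0.47], "rotation": [0, 0, 0], "claw": 0.0},
    {"offset": [-0.347, -0.5, -0.47], "rotation": [0, 0, 0], "claw": 0.0},
    {"offset": [-0.347, -0.5, -0.47], "rotation": [0, 0, 0], "claw": 0.0},
  ],
)

```text
clock: 21.18
tcp_pos: [0.5113, -0.1096, 0.1474]
orientation: [1.975, 2.441, 0.003]
contact_force: [0.3, 0.1, -1.7]
grip_width: 0.017
gripper_force: 80.5
```

```bash
python3 -c "
from h import *
T=[.5105,-.1102,.105]
s=grab_frame('side')
go(T,101.9)
w=cloud(s)
m=(w[...,2]>.095)&(w[...,2]<.14)&(abs(w[...,0]-.51)<.02)&(abs(w[...,1]+.11)<.02);q=w[m];print(len(q),q.mean(0),q.min(0))
"
```

```text
pos [ 0.5111 -0.1095  0.1473] yaw 102.1 R z [ 1.6e-03  5.0e-04 -1.0e+00] F [-0.47  0.47 -1.89] clock 21.2333
offset [-0.004 -0.005  0.282] rotation [ 0.001 -0.     0.002]
58 [ 0.51193363 -0.10467302  0.11678899] [ 0.50763942 -0.1088852   0.09544004]
```

>>> drive_tool(
  rows=[
    {"offset": [0, -0.007, 0.07], "rotation": [0, 0, 0], "claw": 0.0},
    {"offset": [0, -0.007, 0.13], "rotation": [0, 0, 0], "claw": 0.0},
    {"offset": [0, -0.007, 0.17], "rotation": [0, 0, 0], "claw": 0.0},
    {"offset": [0, -0.007, 0.21], "rotation": [0, 0, 0], "claw": 0.0},
    {"offset": [0, -0.007, 0.25], "rotation": [0, 0, 0], "claw": 0.0},
    {"offset": [0, -0.007, 0.282], "rotation": [0, 0, 0], "claw": 0.0},
    {"offset": [0, -0.007, 0.282], "rotation": [0, 0, 0], "claw": 0.0},
    {"offset": [0, -0.007, 0.282], "rotation": [0, 0, 0], "claw": 0.0},
  ],
)

```text
clock: 21.9
tcp_pos: [0.5088, -0.1108, 0.1045]
orientation: [-1.977, -2.441, 0.0]
contact_force: [-0.3, -0.5, 0.6]
grip_width: 0.0171
gripper_force: 80.4
```

>>> drive_tool(
  rows=[
    {"offset": [0, 0, 0.015], "rotation": [0, 0, 0], "claw": 0.0},
    {"offset": [0, 0, 0.027], "rotation": [0, 0, 0], "claw": 0.0},
    {"offset": [0, 0, 0.027], "rotation": [0, 0, 0], "claw": 0.0},
  ],
)

```text
clock: 22.15
tcp_pos: [0.5095, -0.1109, 0.1015]
orientation: [1.977, 2.44, 0.0]
contact_force: [-1.4, -0.5, 6.0]
grip_width: 0.0172
gripper_force: 81.7
```

>>> drive_tool(
  rows=[
    {"offset": [0, 0, 0.007], "rotation": [0, 0, 0], "claw": 0.0},
    {"offset": [0, 0, 0.007], "rotation": [0, 0, 0], "claw": 0.0},
    {"offset": [0, 0, 0.007], "rotation": [0, 0, 0], "claw": 0.0},
  ],
)

```text
clock: 22.4
tcp_pos: [0.51, -0.1109, 0.1013]
orientation: [1.976, 2.439, 0.001]
contact_force: [-2.9, 0.2, 11.9]
grip_width: 0.0169
gripper_force: 82.4
```

Lane 4 is blind: hard stop at 21 mm. I'll lift off the floor, nudge the block gently back against the near stop, and then go to lane 2 for the same nudge.

>>> drive_tool(
  rows=[
    {"offset": [0, 0, -0.04], "rotation": [0, 0, 0], "claw": 0.0},
    {"offset": [0, -0.01, -0.04], "rotation": [0, 0, 0], "claw": 0.0},
    {"offset": [0, -0.02, -0.04], "rotation": [0, 0, 0], "claw": 0.0},
    {"offset": [0, -0.028, -0.04], "rotation": [0, 0, 0], "claw": 0.0},
    {"offset": [0, -0.028, -0.04], "rotation": [0, 0, 0], "claw": 0.0},
    {"offset": [0, -0.028, -0.04], "rotation": [0, 0, 0], "claw": 0.0},
  ],
)

```text
clock: 22.9
tcp_pos: [0.5074, -0.1112, 0.1064]
orientation: [1.975, 2.438, 0.006]
contact_force: [4.7, 2.9, 0.6]
grip_width: 0.0174
gripper_force: 80.7
```

>>> drive_tool(
  rows=[
    {"offset": [0, -0.012, 0], "rotation": [0, 0, 0], "claw": 0.0},
    {"offset": [0, -0.012, 0], "rotation": [0, 0, 0], "claw": 0.0},
    {"offset": [0, -0.012, 0], "rotation": [0, 0, 0], "claw": 0.0},
  ],
)

```text
clock: 23.15
tcp_pos: [0.5068, -0.1111, 0.1066]
orientation: [1.973, 2.438, 0.01]
contact_force: [7.0, 2.4, -2.1]
grip_width: 0.0171
gripper_force: 80.5
```

>>> drive_tool(
  rows=[
    {"offset": [0, 0.037, 0], "rotation": [0, 0, 0], "claw": 0.0},
    {"offset": [0, 0.037, -0.1], "rotation": [0, 0, 0], "claw": 0.0},
    {"offset": [0, 0.037, -0.28], "rotation": [0, 0, 0], "claw": 0.0},
    {"offset": [0, 0.037, -0.28], "rotation": [0, 0, 0], "claw": 0.0},
    {"offset": [0.25, 0.045, -0.28], "rotation": [0, 0, 0], "claw": 0.0},
    {"offset": [0.5, 0.045, -0.28], "rotation": [0, 0, 0], "claw": 0.0},
    {"offset": [0.694, 0.045, -0.28], "rotation": [0, 0, 0], "claw": 0.0},
    {"offset": [0.694, 0.045, -0.28], "rotation": [0, 0, 0], "claw": 0.0},
    {"offset": [0.694, 0.045, -0.28], "rotation": [0, 0, 0], "claw": 0.0},
    {"offset": [0.694, 0.045, -0.28], "rotation": [0, 0, 0], "claw": 0.0},
    {"offset": [0.694, 0.045, -0.28], "rotation": [0, 0, 0], "claw": 0.0},
  ],
)

```text
clock: 24.07
tcp_pos: [0.4877, -0.0104, 0.1471]
orientation: [-1.98, -2.439, 0.002]
contact_force: [-0.1, -0.4, -0.7]
grip_width: 0.017
gripper_force: 80.7
```

```bash
python3 -c "
from h import *
s=grab_frame('side')
go([.4895,-.0086,.108],101.9)
w=cloud(s)
m=(w[...,2]>.095)&(w[...,2]<.14)&(abs(w[...,0]-.489)<.02)&(abs(w[...,1]+.0086)<.02);q=w[m];print(len(q),q.mean(0),q.min(0))
f=s['frame'].astype(int).sum(2)
for P in ([.49,-.008,.064],[.5106,-.109,.064]):
  uv=proj(s,[P])[0];x,y=uv.round().astype(int)
  sub=f[y-3:y+4,x-4:x+5]; wt=np.clip(sub.max()*.6-sub,0,None);yy,xx=np.mgrid[y-3:y+4,x-4:x+5]
  print('bore',atz(s,[[(wt*xx).sum()/wt.sum(),(wt*yy).sum()/wt.sum()]],.064))
"
```

```text
pos [ 0.4879 -0.0104  0.1472] yaw 101.8 R z [-1.e-03 -5.e-04 -1.e+00] F [ 0.94 -0.17 -1.33] clock 24.1167
offset [0.01  0.013 0.261] rotation [-0.001  0.    -0.001]
52 [ 0.48617132 -0.00787301  0.11673748] [ 0.48246053 -0.01584485  0.09661958]
bore [[ 0.49087223 -0.00713641  0.064     ]]
bore [[ 0.51058485 -0.10845716  0.064     ]]
```

```bash
python3 -c "
from h import *
s=grab_frame('side');w=cloud(s)
o=get_obs();print(o['tcp_pos'].round(4))
m=(w[...,2]>.085)&(w[...,2]<.2)&(abs(w[...,0]-.487)<.012)&(abs(w[...,1]+.0086)<.02);p=w[m]
for z in np.arange(.09,.2,.01):
    q=p[abs(p[:,2]-z)<.005]
    if len(q):print(z.round(3),len(q),q.mean(0).round(4),np.ptp(q[:,0]).round(3))
"
```

```text
[ 0.488  -0.0103  0.1472]
0.09 3 [ 0.4871 -0.0097  0.0928] 0.005
0.1 11 [ 0.4873 -0.0074  0.1003] 0.008
0.11 14 [ 0.4862 -0.0089  0.1097] 0.006
0.12 12 [ 0.4856 -0.0074  0.1202] 0.008
0.13 11 [ 0.487  -0.0072  0.1303] 0.005
0.14 11 [ 0.4876 -0.0071  0.1406] 0.009
0.15 13 [ 0.4884 -0.0065  0.1502] 0.008
0.16 10 [ 0.4858 -0.0053  0.1595] 0.015
0.17 35 [ 0.4866 -0.0008  0.169 ] 0.021
0.18 36 [0.4875 0.     0.1801] 0.022
0.19 38 [4.882e-01 4.000e-04 1.900e-01] 0.024
0.2 18 [4.873e-01 2.000e-04 1.974e-01] 0.023
```

>>> drive_tool(
  rows=[
    {"offset": [0.022, 0.03, 0.0], "rotation": [0, 0, 0], "claw": 0.0},
    {"offset": [0.022, 0.03, 0.06], "rotation": [0, 0, 0], "claw": 0.0},
    {"offset": [0.022, 0.03, 0.12], "rotation": [0, 0, 0], "claw": 0.0},
    {"offset": [0.022, 0.03, 0.16], "rotation": [0, 0, 0], "claw": 0.0},
    {"offset": [0.022, 0.03, 0.2], "rotation": [0, 0, 0], "claw": 0.0},
    {"offset": [0.022, 0.03, 0.24], "rotation": [0, 0, 0], "claw": 0.0},
    {"offset": [0.022, 0.03, 0.26], "rotation": [0, 0, 0], "claw": 0.0},
    {"offset": [0.022, 0.03, 0.26], "rotation": [0, 0, 0], "claw": 0.0},
  ],
)

```text
clock: 24.83
tcp_pos: [0.4909, -0.0052, 0.1076]
orientation: [-1.977, -2.44, 0.003]
contact_force: [-1.6, -2.5, -1.2]
grip_width: 0.0169
gripper_force: 80.4
```

>>> drive_tool(
  rows=[
    {"offset": [0, -0.01, 0], "rotation": [0, 0, 0], "claw": 0.0},
    {"offset": [0, -0.02, 0], "rotation": [0, 0, 0], "claw": 0.0},
    {"offset": [0, -0.03, 0], "rotation": [0, 0, 0], "claw": 0.0},
    {"offset": [0, -0.036, 0], "rotation": [0, 0, 0], "claw": 0.0},
    {"offset": [0, -0.036, 0], "rotation": [0, 0, 0], "claw": 0.0},
    {"offset": [0, -0.036, 0], "rotation": [0, 0, 0], "claw": 0.0},
  ],
)

```text
clock: 25.33
tcp_pos: [0.4877, -0.0057, 0.1093]
orientation: [1.976, 2.439, 0.003]
contact_force: [3.7, -2.0, 0.6]
grip_width: 0.0169
gripper_force: 80.3
```

>>> drive_tool(
  rows=[
    {"offset": [-0.018, -0.005, 0], "rotation": [0, 0, 0], "claw": 0.0},
    {"offset": [-0.018, -0.012, 0], "rotation": [0, 0, 0], "claw": 0.0},
    {"offset": [-0.018, -0.02, 0], "rotation": [0, 0, 0], "claw": 0.0},
    {"offset": [-0.018, -0.02, 0], "rotation": [0, 0, 0], "claw": 0.0},
    {"offset": [-0.018, -0.02, 0], "rotation": [0, 0, 0], "claw": 0.0},
  ],
)

```text
clock: 25.75
tcp_pos: [0.4853, -0.0085, 0.1091]
orientation: [1.976, 2.44, 0.004]
contact_force: [4.4, 1.6, 0.4]
grip_width: 0.0169
gripper_force: 80.6
```

>>> drive_tool(
  rows=[
    {"offset": [0, -0.015, 0], "rotation": [0, 0, 0], "claw": 0.0},
    {"offset": [0, -0.015, 0], "rotation": [0, 0, 0], "claw": 0.0},
    {"offset": [0, -0.015, 0], "rotation": [0, 0, 0], "claw": 0.0},
  ],
)

```text
clock: 26.0
tcp_pos: [0.4847, -0.0086, 0.1093]
orientation: [1.975, 2.439, 0.008]
contact_force: [9.5, 1.8, -4.7]
grip_width: 0.0171
gripper_force: 80.2
```

>>> drive_tool(
  rows=[
    {"offset": [0, 0.026, 0], "rotation": [0, 0, 0], "claw": 0.0},
    {"offset": [0, 0.026, -0.1], "rotation": [0, 0, 0], "claw": 0.0},
    {"offset": [0, 0.026, -0.3], "rotation": [0, 0, 0], "claw": 0.0},
    {"offset": [0, 0.026, -0.5], "rotation": [0, 0, 0], "claw": 0.0},
    {"offset": [0, 0.026, -0.63], "rotation": [0, 0, 0], "claw": 0.0},
    {"offset": [0, 0.026, -0.63], "rotation": [0, 0, 0], "claw": 0.0},
    {"offset": [0.25, 0, -0.63], "rotation": [0, 0, 0], "claw": 0.0},
    {"offset": [0.5, -0.05, -0.63], "rotation": [0, 0, 0], "claw": 0.0},
    {"offset": [0.75, -0.1, -0.63], "rotation": [0, 0, 0], "claw": 0.0},
    {"offset": [0.97, -0.13, -0.63], "rotation": [0, 0, 0], "claw": 0.0},
    {"offset": [0.97, -0.13, -0.63], "rotation": [0, 0, 0], "claw": 0.0},
    {"offset": [0.97, -0.13, -0.63], "rotation": [0, 0, 0], "claw": 0.0},
    {"offset": [0.97, -0.13, -0.63], "rotation": [0, 0, 0], "claw": 0.0},
  ],
)

```text
clock: 27.08
tcp_pos: [0.4316, 0.1275, 0.202]
orientation: [-1.977, -2.44, 0.005]
contact_force: [1.0, 0.5, -1.0]
grip_width: 0.0169
gripper_force: 80.6
```

```bash
python3 -c "
from h import *
s=grab_frame('side')
go([.415,.26,.2],117)
f=s['frame'].astype(int).sum(2)
d=np.array([.978,.207])
b=np.array([[.4781,.0436],[.4892,-.0078],[.4995,-.058],[.5106,-.109]])
for i,t in enumerate([.07,0,.07,0]):
  P=[*(b[i]+t*d),.064]
  x,y=proj(s,[P])[0].round().astype(int)
  sub=f[y-3:y+4,x-4:x+5]; wt=np.clip(sub.max()*.6-sub,0,None);yy,xx=np.mgrid[y-3:y+4,x-4:x+5]
  q=atz(s,[[(wt*xx).sum()/wt.sum(),(wt*yy).sum()/wt.sum()]],.064)[0,:2]
  print('travel',((q-b[i])@d).round(4))
cv2.imwrite('pics/blocks.png',cv2.resize(s['frame'][90:250,250:410,::-1],None,fx=3.5,fy=3.5,interpolation=cv2.INTER_CUBIC))
o=get_obs()['tcp_pos'];w=cloud(s)
m=(w[...,2]>.1)&(w[...,2]<.25)&(abs(w[...,0]-o[0])<.014)&(abs(w[...,1]-o[1])<.02);p=w[m]
for z in np.arange(.14,.25,.01):
    q=p[abs(p[:,2]-z)<.005]
    if len(q):print(z.round(3),len(q),q.mean(0).round(4),np.ptp(q[:,0]).round(3))
"
```

```text
pos [0.432  0.1271 0.2021] yaw 101.9 R z [-0.0024 -0.0013 -1.    ] F [ 0.6  -0.29 -0.65] clock 27.1333
offset [0.89  0.071 0.013] rotation [-0.001  0.    -0.132]
travel 0.0701
travel -0.0001
travel 0.0701
travel 0.0003
0.15 7 [0.4302 0.1311 0.1516] 0.009
0.16 17 [0.4298 0.131  0.1596] 0.007
0.17 18 [0.4307 0.1309 0.1704] 0.007
0.18 17 [0.4299 0.1298 0.1805] 0.008
0.19 20 [0.4299 0.13   0.1899] 0.008
0.2 22 [0.4301 0.1303 0.2002] 0.009
0.21 17 [0.4308 0.1307 0.2098] 0.009
0.22 30 [0.4302 0.1344 0.2218] 0.019
0.23 35 [0.43   0.1356 0.2299] 0.019
0.24 53 [0.432  0.1385 0.2401] 0.025
```

View pics/blocks.png

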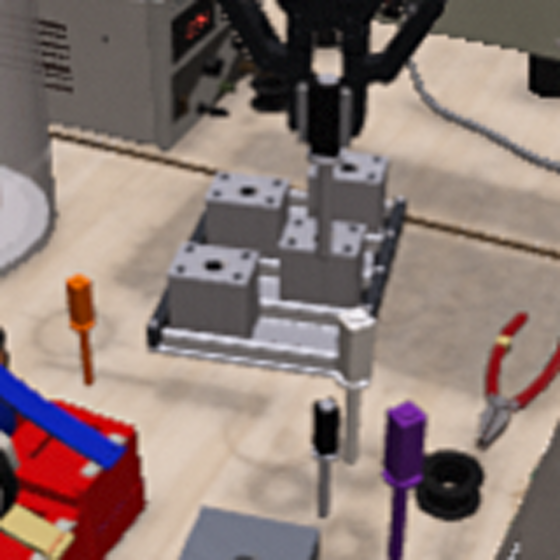

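Blocks 1 and 3 are at the far stop (travel 70 mm), 2 and 4 at the near stop (0 mm), and the pin hangs upright. Returning it to the stand.

>>> drive_tool(
  rows=[
    {"offset": [0.25, 0.01, 0], "rotation": [0, 0, 0], "claw": 0.0},
    {"offset": [0.5, 0.02, 0], "rotation": [0, 0, 0], "claw": 0.0},
    {"offset": [0.75, 0.03, 0], "rotation": [0, 0, 0], "claw": 0.0},
    {"offset": [0.9, 0.04, 0], "rotation": [0, 0, 0], "claw": 0.0},
    {"offset": [0.9, 0.04, 0], "rotation": [0, 0, 0], "claw": 0.0},
    {"offset": [0.9, 0.04, 0], "rotation": [0, 0, 0], "claw": 0.0},
    {"offset": [0.9, 0.04, 0], "rotation": [0, 0, 0], "claw": 0.0},
  ],
)

```text
clock: 27.72
tcp_pos: [0.411, 0.2599, 0.2023]
orientation: [1.981, 2.438, -0.003]
contact_force: [0.0, -0.3, -1.5]
grip_width: 0.0171
gripper_force: 80.6
```

```bash
python3 -c "
from h import *
go([.3937,.32,.155],117)
"
```

```text
pos [0.411  0.2599 0.2023] yaw 101.8 R z [-0.0013 -0.0017 -1.    ] F [ 0.04 -0.27 -1.54] clock 27.7167
offset [ 0.416 -0.03   0.315] rotation [-0.001  0.001 -0.132]
```

>>> drive_tool(
  rows=[
    {"offset": [0.2, -0.015, 0], "rotation": [0, 0, 0], "claw": 0.0},
    {"offset": [0.4, -0.03, 0], "rotation": [0, 0, 0], "claw": 0.0},
    {"offset": [0.416, -0.03, 0.1], "rotation": [0, 0, 0], "claw": 0.0},
    {"offset": [0.416, -0.03, 0.2], "rotation": [0, 0, 0], "claw": 0.0},
    {"offset": [0.416, -0.03, 0.315], "rotation": [0, 0, 0], "claw": 0.0},
    {"offset": [0.416, -0.03, 0.315], "rotation": [0, 0, 0], "claw": 0.0},
    {"offset": [0.416, -0.03, 0.315], "rotation": [0, 0, 0], "claw": 0.0},
    {"offset": [0.416, -0.03, 0.315], "rotation": [0, 0, 0], "claw": 0.0},
    {"offset": [0.416, -0.03, 0.315], "rotation": [0, 0, 0], "claw": 0.0},
  ],
)

```text
clock: 28.47
tcp_pos: [0.3941, 0.322, 0.1569]
orientation: [1.979, 2.439, 0.002]
contact_force: [-1.5, -0.0, -1.1]
grip_width: 0.0169
gripper_force: 80.4
```

```bash
python3 -c "
from h import *
s=grab_frame('side')
go([.3937,.32,.06],117)
o=get_obs()['tcp_pos'];w=cloud(s)
m=(w[...,2]>.09)&(w[...,2]<.25)&(abs(w[...,0]-o[0])<.014)&(abs(w[...,1]-o[1])<.02);p=w[m]
for z in np.arange(.1,.18,.01):
    q=p[abs(p[:,2]-z)<.005]
    if len(q):print(z.round(3),len(q),q.mean(0).round(4),np.ptp(q[:,0]).round(3))
"
```

```text
pos [0.394  0.3221 0.1569] yaw 101.9 R z [ 1.5e-03  7.0e-04 -1.0e+00] F [-0.42  0.11 -1.38] clock 28.5167
offset [-0.014 -0.006  0.646] rotation [ 0.001 -0.    -0.132]
0.11 18 [0.3929 0.3258 0.1103] 0.008
0.12 19 [0.3928 0.3256 0.12  ] 0.008
0.13 22 [0.3929 0.3255 0.1304] 0.008
0.14 18 [0.3924 0.3253 0.1406] 0.007
0.15 21 [0.3925 0.3253 0.1501] 0.006
0.16 20 [0.3923 0.325  0.1601] 0.007
0.17 12 [0.3925 0.3291 0.171 ] 0.016
```

>>> drive_tool(
  rows=[
    {"offset": [-0.013, 0, 0.05], "rotation": [0, 0, 0], "claw": 0.0},
    {"offset": [-0.013, 0, 0.11], "rotation": [0, 0, 0], "claw": 0.0},
    {"offset": [-0.013, 0, 0.15], "rotation": [0, 0, 0], "claw": 0.0},
    {"offset": [-0.013, 0, 0.19], "rotation": [0, 0, 0], "claw": 0.0},
    {"offset": [-0.013, 0, 0.23], "rotation": [0, 0, 0], "claw": 0.0},
    {"offset": [-0.013, 0, 0.26], "rotation": [0, 0, 0], "claw": 0.0},
    {"offset": [-0.013, 0, 0.26], "rotation": [0, 0, 0], "claw": 0.0},
    {"offset": [-0.013, 0, 0.26], "rotation": [0, 0, 0], "claw": 0.0},
  ],
)

```text
clock: 29.18
tcp_pos: [0.3935, 0.3203, 0.1166]
orientation: [-1.977, -2.441, 0.001]
contact_force: [0.1, -0.6, -0.7]
grip_width: 0.0171
gripper_force: 80.4
```

Inside the hole without contact. Lowering to about 1 mm above seated.

>>> drive_tool(
  rows=[
    {"offset": [0, 0, 0.05], "rotation": [0, 0, 0], "claw": 0.0},
    {"offset": [0, 0, 0.1], "rotation": [0, 0, 0], "claw": 0.0},
    {"offset": [0, 0, 0.15], "rotation": [0, 0, 0], "claw": 0.0},
    {"offset": [0, 0, 0.2], "rotation": [0, 0, 0], "claw": 0.0},
    {"offset": [0, 0, 0.25], "rotation": [0, 0, 0], "claw": 0.0},
    {"offset": [0, 0, 0.3], "rotation": [0, 0, 0], "claw": 0.0},
    {"offset": [0, 0, 0.34], "rotation": [0, 0, 0], "claw": 0.0},
    {"offset": [0, 0, 0.365], "rotation": [0, 0, 0], "claw": 0.0},
    {"offset": [0, 0, 0.365], "rotation": [0, 0, 0], "claw": 0.0},
    {"offset": [0, 0, 0.365], "rotation": [0, 0, 0], "claw": 0.0},
  ],
)

```text
clock: 30.02
tcp_pos: [0.3936, 0.3202, 0.0619]
orientation: [-1.978, -2.441, 0.0]
contact_force: [1.7, -0.2, -1.7]
grip_width: 0.017
gripper_force: 80.1
```

>>> drive_tool(
  rows=[
    {"offset": [0, 0, 0.013], "rotation": [0, 0, 0], "claw": 0.0},
    {"offset": [0, 0, 0.013], "rotation": [0, 0, 0], "claw": 0.0},
    {"offset": [0, 0, 0.013], "rotation": [0, 0, 0], "claw": 0.0},
  ],
)

```text
clock: 30.27
tcp_pos: [0.3936, 0.3203, 0.0603]
orientation: [1.978, 2.441, 0.001]
contact_force: [1.3, -0.2, -2.2]
grip_width: 0.0172
gripper_force: 80.5
```

>>> drive_tool(
  rows=[
    {"offset": [0, 0, 0.007], "rotation": [0, 0, 0], "claw": 0.0},
    {"offset": [0, 0, 0.007], "rotation": [0, 0, 0], "claw": 0.0},
    {"offset": [0, 0, 0.007], "rotation": [0, 0, 0], "claw": 0.5},
    {"offset": [0, 0, 0.007], "rotation": [0, 0, 0], "claw": 0.5},
    {"offset": [0, 0, 0.007], "rotation": [0, 0, 0], "claw": 0.5},
    {"offset": [0, 0, 0.007], "rotation": [0, 0, 0], "claw": 0.5},
    {"offset": [0, 0, 0.007], "rotation": [0, 0, 0], "claw": 0.5},
    {"offset": [0, 0, -0.1], "rotation": [0, 0, 0], "claw": 0.5},
    {"offset": [0, 0, -0.3], "rotation": [0, 0, 0], "claw": 0.5},
    {"offset": [0, 0, -0.6], "rotation": [0, 0, 0], "claw": 0.5},
    {"offset": [0, 0, -0.9], "rotation": [0, 0, 0], "claw": 0.5},
    {"offset": [0, 0, -0.9], "rotation": [0, 0, 0], "claw": 0.5},
    {"offset": [0, 0, -0.9], "rotation": [0, 0, 0], "claw": 0.5},
  ],
)

```text
clock: 31.35
tcp_pos: [0.395, 0.3219, 0.1982]
orientation: [1.977, 2.439, 0.009]
contact_force: [0.7, 0.4, -1.0]
grip_width: 0.0428
gripper_force: 0.0
```

```bash
python3 -c "
from h import *
s=grab_frame('side');w=cloud(s);print(get_obs()['grip_width'],get_obs()['tcp_pos'])
s0=np.load('side0.npy',allow_pickle=True).item();w0=cloud(s0)
for W in (w0,w):
  m=(W[...,2]>.085)&(W[...,2]<.14)&(abs(W[...,0]-.394)<.02)&(abs(W[...,1]-.32)<.025);q=W[m];print(len(q),q.mean(0).round(4),q[:,2].max().round(4))
f=s['frame'].astype(int).sum(2);d=np.array([.978,.207])
b=np.array([[.4781,.0436],[.4892,-.0078],[.4995,-.058],[.5106,-.109]])
for i,t in enumerate([.07,0,.07,0]):
  x,y=proj(s,[[*(b[i]+t*d),.064]])[0].round().astype(int)
  sub=f[y-3:y+4,x-4:x+5]; wt=np.clip(sub.max()*.6-sub,0,None);yy,xx=np.mgrid[y-3:y+4,x-4:x+5]
  q=atz(s,[[(wt*xx).sum()/wt.sum(),(wt*yy).sum()/wt.sum()]],.064)[0,:2]
  print('travel',((q-b[i])@d).round(4))
cv2.imwrite('pics/end.png',cv2.resize(s['frame'][110:310,240:420,::-1],None,fx=3,fy=3))
"
```

```text
0.042495953497485646 [0.39414323 0.32051509 0.19600953]
204 [0.3924 0.3264 0.1123] 0.1308
235 [0.3911 0.3254 0.1114] 0.131
travel 0.07
travel -0.0034
travel nan
travel -0.0<string>:12: RuntimeWarning: invalid value encountered in scalar divide
```

View pics/end.png

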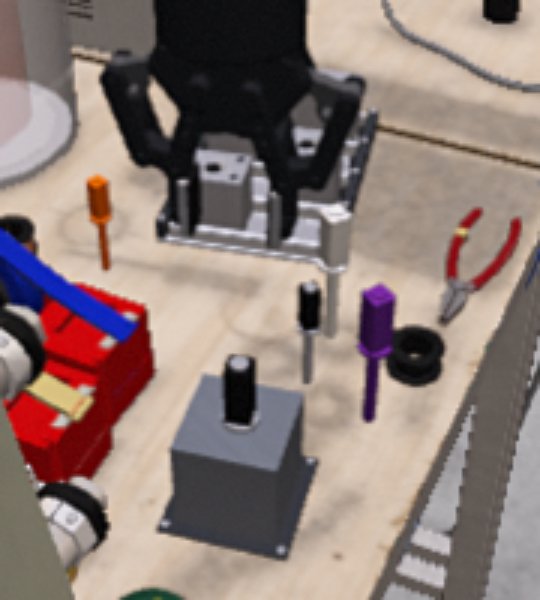

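The pin is back in its stand at about (319,238), with its top at the original height, and the gripper is clear of it. The gripper hides bores 2 and 3 in this view, but I measured both before returning the pin and nothing has touched them since.

```bash
python3 -c "
from bench import hand_in
print(hand_in())"
```

```text
the job is handed in; nothing more can be done
None
```

The job is handed in: lanes 1 and 3 are through and sit fully home at the far end, lanes 2 and 4 are blind and remain at the near stop, the pin is fully down in its stand, and the arm kept clear of the bottle and tin, at about 31 s of the 67 s allowed.

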